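Empty the controller housing and take its depth

ROBOT

A 7-joint arm with a two-finger parallel gripper is mounted at the origin on the work surface. World frame = base frame: x ahead of the robot, y to its left, z up, the work surface at z = 0. Lengths are in m, angles in rad, forces in N, time in s.
With the tool pointing down it reaches from about 0.4 to 0.85 m from the base axis. Payload 4.5 kg.
Tool frame: the origin (TCP) lies between the finger pads; the fingertips stand 17 mm ahead of it and the grasp point (between the pads) lies 2 mm behind it; x points along the fingers, z is the direction in which the jaws open and shut, and the axes are right-handed (so a half turn about x gives the same grasp; the last joint's range is limited). The gripper opens to 88 mm and grips with 3 to 60 N. Pads are 18 mm wide; open, the fingers measure 123 mm over their backs; the gripper's body (75 mm by 187 mm) begins 45 mm behind the grasp point.
Start: joints at [-1.276, 0.689, -0.195, 1.565, 0.157, 0.902, -0.215], TCP at [0.161, 0.604, 0.227] pointing down, gripper open.
Joint ranges: [-3.01, 3.01], [-0.46, 2.08], [-1.47, 1.51], [0.13, 2.56], [-1, 4.14], [0.04, 2.09], [-2.66, 2.66]. Speed limits (rad/s): [2.57, 2.57, 3.14, 3.14, 3.14, 3.14, 3.14].

INTERFACE

Orientations are given as a unit quaternion [w, x, y, z].
In Python, from cell import sensors, grab_frame, get_calibration, ticket gives the robot as it stands.
- The arm moves only by the tool carry_out, never from a script. Its argument "steps" is one flat list of numbers, 5 for each row, row after row: the shift along the tool's x, y, z in m, then the turn about the tool's x in rad, then the closure, from -1 (fully open) to 1 (shut). A call has 1 to 20 rows; each row shifts and turns the commanded pose from where the row before left it, along the tool's axes as they then stand; what a row does not reach is not made up. A row lasts 1/12 s, in which the tool goes at most 41.7 mm and 7.16 degrees, less where a joint would pass 70% of its speed; a pose out of reach is approached as far as the arm can. A call is refused whole if a number of a shift passes 0.0417 or a number of a turn 0.125, either way. A call with a gripper value outside its range is refused whole. The fingers move at their own pace and stop on an object; "force" is the grip in N (left out, the last holds). Time passes only in rows, so rows that do not move let the fingers close. It gives the time, the measured TCP pose, the force and the opening at its end, in the units of the state.
- sensors.read_state(): the state, without advancing time (a new reading comes with each control period).
- grab_frame(name): name is "scene" or "top" or "wrist"; returns the picture (400x640x3 uint8, blue, green, red); there is no depth.
- get_calibration(name): a dict with "fx", "fy", "cx", "cy" (pixels), "extrinsics" (4x4, takes a point from camera to world coordinates); the wrist camera has in their place "T_tool_cam" (4x4, takes a point from camera to tool coordinates, whose origin is the TCP and whose axes are the tool frame's). Camera axes: x right, y down, z forward; pixel columns grow to the right and rows downward; lengths in m; the calibration is good to about 2 mm. A picture is of the moment at which its call begins: read the wrist's pose just before it. get_calibration takes no time and is no camera call.
- ticket.sign_off(): hands the job in, once; it reports no verdict.
The state is a dict: "clock": time; "joint_positions": joint angles; "joint_velocities": joint speeds; "tau": joint torques, N m; "tool_pos": TCP position; "ee_rot": TCP orientation; "wrist_force": force on the tool from outside, world axes, zero at the start; "moment": the same for the moment, N m; "opening": finger opening in m.
Only numpy, scipy, OpenCV 4.12 (cv2) and the standard library are available. Lean on these libraries where they do the work, as an engineer would, in place of code of your own. Each camera call takes 0.05 s, during which the arm holds its last target.

TASK

First turn the controller housing over with its red crank so that both loose brass spacers left inside fall out into the blue tray, then turn it back fully upright. Then slide the gauge head along its beam until the probe stands over the green mark on the housing's floor, gently press the probe down by its yellow cap until its tip touches the floor, and swing the orange lever fully home to lock it at that height. Leave the things standing around alone.

Things in the scene. Friction and masses are not known exactly. Their poses are not given: they have to be found in the camera images.
- cradle: Fixed cradle: grey base plate 335 x 430 x 12 mm, two aluminium trunnion posts (tops at 143 mm), a blue catch tray fixed between them. Origin: on the table straight below the middle of the housing. Its x axis points away from the robot (turned up to 0.2 rad), y left, z up. The housing's turning axis runs along its y, 125 mm above the table.
- tray_in (a point): centre of the inner floor of the blue catch tray (inside 222 x 130 mm, walls rising 36 mm above this floor); it is below the housing and reaches from there towards the robot. Axes as the cradle's.
- housing (a joint): Angle (rad) of the dark grey open-topped housing on its level axis: 0 = mouth up, at a stop; grows as the mouth turns towards the robot and down, to a stop at 2.6. Loose contents slide out at 2.0 to 2.5. Stays where left; about 3 N at the crank. Outside 110 x 130 x 60 mm, centred on the axis, walls 5 mm; inside 100 x 120 mm, 56 mm deep; reaches 72 mm from the axis. Cannot be lifted out.
- floor (a point): middle of the housing's inner floor, centre of the flat green measuring mark (40 mm across); 26 mm below the turning axis while the housing is upright. Turns with the housing; z points out of its mouth, axes equal to the cradle's when upright.
- crank_grip (a point): Centre of the free-spinning black sleeve (16 mm across, 52 mm long, along the turning axis) on the red crank right of the housing; cradle y = -139 mm. 75 mm from the axis: at housing angle q it is at cradle x = 75 mm sin(1.3 - q), z = 125 mm + 75 mm cos(1.3 - q), so it starts leaning away from the robot and ends leaning towards it. Pinch or straddle it from above; the arm is at its inner end.
- spacer_a: brass spacer, 18 mm across, 12 mm tall, 26 g, at first lying loose in the housing. Origin: centre of its underside.
- spacer_b: second brass spacer, the same.
- head (a joint): Travel (m) of the gauge head along its beam: 0 at the left end, growing to the right (cradle -y) up to 0.26; no stop above the mark. Stays where left; about 6 N to slide. The beam lies 105 mm behind the turning axis (cradle +x) at about 205 mm height (10 mm up or down from case to case). The head reaches forward from it and holds the probe above the turning axis.
- slide_knob (a point): black upright knob on the gauge head above the beam, 28 mm across; this point is on its axis, 20 mm below its top and 20 mm above its foot. Push it sideways to slide the head. It is straight behind the probe (105 mm, cradle +x).
- probe (a joint): how far (m) the probe has been lowered in the head: 0 = fully up, limit 0.11. Stays where it is left by friction; about 3 N to push down. The housing's floor stops it.
- probe_cap (a point): centre of the top face of the yellow cap (28 mm across, 12 mm thick) on the upper end of the vertical probe rod (10 mm across). The cap's top is 152 mm above the probe's tip. The cap is sprung: once the tip is stopped it sinks up to 8 mm towards the rod, with 4 N at first and 15 N at the end of that travel, and springs back when let go; pressing on past its end rams the floor.
- probe_tip (a point): lower end face of the probe rod (red band). With the probe up it passes at least 8 mm above the rim of the upright housing.
- lock (a joint): angle (rad) of the orange lock lever on the gauge head, seen from above clockwise: 0 to 0.15 = open; it stops at 1.25 = fully home, where its cam clamps the probe rod (it stiffens from about 0.6 and snaps past centre near 1.15). Stays where it is left; up to about 4 N at its pin.
- lock_pin (a point): Middle of the upright orange pin (13 mm across) on the free end of the lock lever, 70 mm from its pivot; pin top 15 mm above this point, top of the lever arm 18 mm below it. The lever points left (cradle +y), at angle 0 leaning 0.62 rad towards the robot; push the pin away from the robot (cradle +x); when home it leans 0.63 rad away from the robot.
- lock_pivot (a point): point on the upright axis of the lock lever, at the same height as lock_pin, 22 mm in front (cradle -x) of the probe rod.
- swab_pot: bystander: small clear open pot, 52 mm across, 55 mm tall, standing on the left part of the cradle's base plate. Origin: centre of its underside.
- solder_spool: bystander: grey spool, 60 mm across, 46 mm tall. Origin: centre of its underside.
- screwdriver: bystander: red-handled screwdriver lying down.
- flux_bottle: bystander: small closed bottle, 44 mm across, 100 mm tall. Origin: centre of its underside.
- tape_roll: bystander: blue roll of tape lying flat, 80 mm across, 20 mm tall. Origin: centre of its underside.

How it is judged:
On the way, in this order (a step that is already met when the one before it is completed fails the run):
1. both spacers lie in the tray (x of spacer_a in the frame of tray_in between -0.113 and 0.113 m and y of spacer_a in the frame of tray_in between -0.067 and 0.067 m and z of spacer_a in the frame of tray_in between -0.005 and 0.03 m and x of spacer_b in the frame of tray_in between -0.113 and 0.113 m and y of spacer_b in the frame of tray_in between -0.067 and 0.067 m and z of spacer_b in the frame of tray_in between -0.005 and 0.03 m), for 0.2 s.
2. the empty housing is back upright (all of step 1 and value of joint housing below 0.05 rad), for 0.2 s.
3. the probe stands over the green mark of the upright housing (all of step 2 and y of probe_tip in the frame of floor between -0.015 and 0.015 m), for 0.2 s.
4. the probe's tip touches the floor, the lock still open (all of step 3 and z of probe_tip in the frame of floor between -0.002 and 0.002 m and value of joint lock below 0.8 rad), for 0.2 s.
5. the lever is home with the probe on the floor (all of step 3 and z of probe_tip in the frame of floor between -0.002 and 0.002 m and value of joint lock above 1 rad), for 0.2 s.
At the end, for the whole second after the job is handed in: Both spacers in the blue tray; housing within 0.05 rad of upright; probe tip within 2 mm of the housing's inner floor in height and within 15 mm sideways of the middle of the green mark, at rest; lock lever beyond 1.0 rad (home is 1.25) (all of step 5 and velocity of joint probe between -0.005 and 0.005 m/s); the robot touches nothing.
It fails at once if the probe is rammed onto the floor with more than 40 N (contact force between probe_c0 and housing_c0 above 40 N).
It fails at once if a bystander is pushed away by more than 30 mm or knocked over (distance of any of swab_pot, solder_spool, screwdriver, flux_bottle, tape_roll from where it was at the start of the episode above 0.03 m or angle between any of swab_pot, solder_spool, flux_bottle's own z axis and vertical above 0.5 rad).
It also fails if it takes over 72 s, if anything falls off the work surface, if the arm or the gripper's body presses on something with over 40 N, if the wrist force passes 120 N, or if a joint passes its speed limit or range.

## Working session

There is one attempt and no reset: what is moved stays moved. The work goes in short steps, Python scripts to look and compute and a tool call to move; the robot and the scene stay as the last step left them, time stands still between calls to the robot, and variables do not carry over. Pictures are saved under pics/ and viewed, and the job is handed in when it is done.

Besides the shell and the picture viewer there is one more tool, called after "Request:" in YAML: its name, and indented under it one key for each argument. carry_out: Moves the arm, as the interface text tells. Its arguments: {"type":"object","properties":{"steps":{"type":"array"},"force":{"type":"number"}},"required":["steps"]}

```bash
mkdir -p pics; ls; python3 - <<'E'
from cell import sensors, grab_frame, get_calibration
import cv2,numpy as np
print(sensors.read_state())
for n in ("scene","top"):
    c=get_calibration(n);print(n,c)
    cv2.imwrite(f"pics/{n}0.png",grab_frame(n))
print(get_calibration("wrist"))
E
```

```text
pics
{'clock': 0.0, 'joint_positions': array([-1.27618805,  0.6899652 , -0.1945074 ,  1.56631722,  0.15730193,
        0.90247208, -0.21509039]), 'joint_velocities': array([ 0.00079899,  0.00039857,  0.00031102, -0.00055264,  0.00124841,
        0.00131706,  0.00052748]), 'tau': array([ 5.05433618e-04, -5.27567124e+01, -1.26710460e+00, -1.53426611e+01,
       -5.26208687e-02,  6.67436238e-03,  1.85271410e-04]), 'tool_pos': array([0.16105234, 0.60324149, 0.22642873]), 'ee_rot': array([ 0.56028636, -0.43117866,  0.56122009,  0.43034425]), 'wrist_force': array([-1.44918904,  0.5304695 , -0.57931043]), 'moment': array([ 0.02487091, -0.00908217,  0.03647275]), 'opening': 0.08836690749167593}
scene {'fx': 401.1124005865545, 'fy': 401.1124005865545, 'cx': 311.43979519773245, 'cy': 198.71942967273446, 'extrinsics': array([[-0.88214688,  0.2691352 , -0.38650113,  1.11609432],
       [ 0.47053167,  0.53919728, -0.69847423,  1.07839327],
       [ 0.02041636, -0.79801788, -0.60228783,  1.1479833 ],
       [ 0.        ,  0.        ,  0.        ,  1.        ]])}
top {'fx': 486.46418060787676, 'fy'
[... 188 characters left out ...]
548e-01, -6.45216728e-04,  1.58893751e-02,
         8.07997952e-03],
       [-1.56104188e-02, -1.50789185e-01, -9.88442682e-01,
         1.64503741e+00],
       [ 0.00000000e+00,  0.00000000e+00,  0.00000000e+00,
         1.00000000e+00]])}
{'fx': 285.68717101232903, 'fy': 285.68717101232903, 'cx': 320.5155062102384, 'cy': 199.76207513465653, 'T_tool_cam': array([[ 9.15423127e-04, -2.83309095e-01,  9.59028216e-01,
        -1.58487031e-01],
       [ 7.35934129e-04, -9.59028167e-01, -2.83309783e-01,
         7.33347390e-02],
       [ 9.99999310e-01,  9.65129922e-04, -6.69419732e-04,
        -1.16456687e-03],
       [ 0.00000000e+00,  0.00000000e+00,  0.00000000e+00,
         1.00000000e+00]])}
```

View pics/scene0.png

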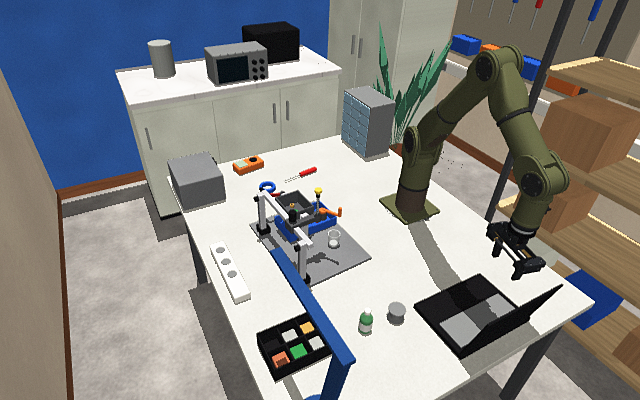

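View pics/top0.png

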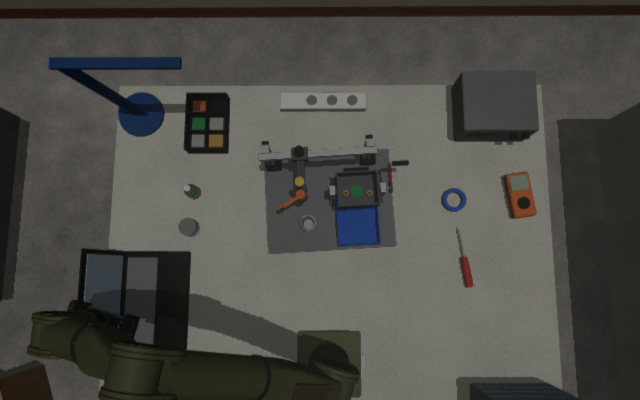

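The scene picture shows the cradle in the middle and the arm at the right. In the top picture the housing is near (357,190), the crank sleeve (400,163), the knob (299,152), the cap (299,182) and the lever pin (282,208). I'll enlarge it.

```bash
python3 - <<'E'
import cv2
a=cv2.imread("pics/top0.png")[125:260,250:420]
cv2.imwrite("pics/top0z.png",cv2.resize(cv2.convertScaleAbs(a,alpha=1.8),None,fx=4.4,fy=4.4,interpolation=cv2.INTER_CUBIC))
a=cv2.imread("pics/scene0.png")[170:290,240:380]
cv2.imwrite("pics/scene0z.png",cv2.resize(a,None,fx=5,fy=5,interpolation=cv2.INTER_CUBIC))
E
```

```text
(no output)
```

View pics/top0z.png

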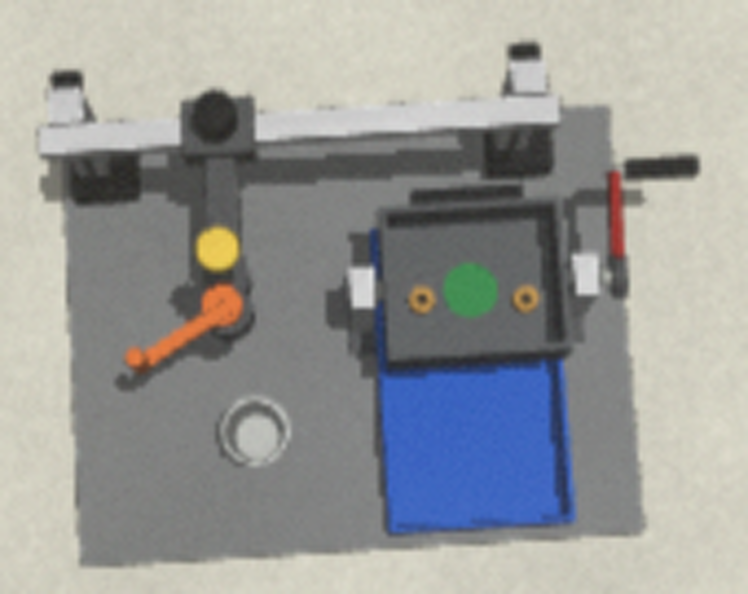

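View pics/scene0z.png

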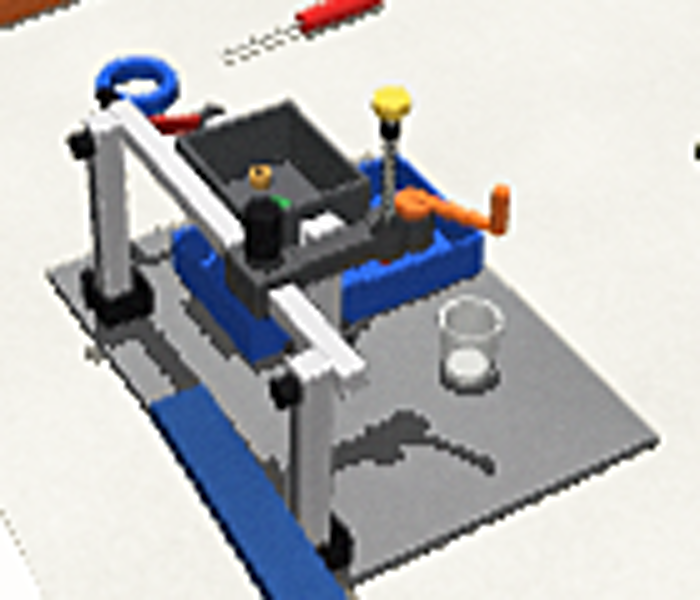

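```bash
cat > h.py <<'E'
import numpy as np,cv2
from cell import sensors, grab_frame, get_calibration
from scipy.spatial.transform import Rotation as R
def ray(name,u,v,st=None):
    c=get_calibration(name)
    if name=="wrist":
        T=np.eye(4);q=st["ee_rot"];T[:3,:3]=R.from_quat([q[1],q[2],q[3],q[0]]).as_matrix();T[:3,3]=st["tool_pos"];E=T@c["T_tool_cam"]
    else: E=c["extrinsics"]
    d=E[:3,:3]@np.array([(u-c["cx"])/c["fx"],(v-c["cy"])/c["fy"],1]);return E[:3,3],d/np.linalg.norm(d)
def atz(name,u,v,z,st=None):
    o,d=ray(name,u,v,st);return o+d*(z-o[2])/d[2]
def proj(name,p,st=None):
    c=get_calibration(name)
    if name=="wrist":
        T=np.eye(4);q=st["ee_rot"];T[:3,:3]=R.from_quat([q[1],q[2],q[3],q[0]]).as_matrix();T[:3,3]=st["tool_pos"];E=T@c["T_tool_cam"]
    else: E=c["extrinsics"]
    q=E[:3,:3].T@(np.array(p)-E[:3,3]);return np.array([c["cx"]+c["fx"]*q[0]/q[2],c["cy"]+c["fy"]*q[1]/q[2]])
def tri(r1,r2):
    (o1,d1),(o2,d2)=r1,r2
    A=np.stack([d1,-d2],1);s=np.linalg.lstsq(A,o2-o1,rcond=None)[0]
    a=o1+s[0]*d1;b=o2+s[1]*d2;return (a+b)/2,np.linalg.norm(a-b)
E
python3 - <<'E'
from h import *
np.set_printoptions(precision=4,suppress=True)
t=lambda x,y,z:atz("top",250+(x+.5)/4.4-.5,125+(y+.5)/4.4-.5,z)
T=lambda x,y:ray("top",250+(x+.5)/4.4-.5,125+(y+.5)/4.4-.5)
S=lambda x,y:ray("scene",240+(x+.5)/5-.5,170+(y+.5)/5-.5)
pts=dict(green=(471,291,.099),pl=(362,287,.143),pr=(586,273,.143),s1=(627,168,.145),s2=(697,165,.145),
 c1=(64,188,.012),c2=(82,566,.012),c3=(645,534,.012),c4=(609,106,.012),
 hbl=(380,211,.155),hbr=(563,202,.155),hfl=(388,366,.155),hfr=(570,353,.155),pot=(255,432,.05),b1=(38,143,.215),b2=(559,108,.215))
P={k:t(*v) for k,v in pts.items()}
for k,v in P.items():print(k,v)
for a,b in (("pl","pr"),("c2","c3"),("hbl","hbr"),("hfl","hfr"),("b1","b2"),("s1","s2")):
    d=P[a]-P[b];print(a,b,np.linalg.norm(d),-np.arctan2(d[0],d[1]))
print("knob",tri(T(214,112),S(264,205)))
print("cap",tri(T(217,247),S(391,98)))
print("pin",tri(T(134,356),S(501,188)))
print("piv",tri(T(222,304),S(412,200)))
print("green",tri(T(471,291),S(282,205)))
E
```

```text
green [ 0.549  -0.0897  0.099 ]
pl [ 0.5446 -0.0095  0.143 ]
pr [ 0.5548 -0.1687  0.143 ]
s1 [ 0.6306 -0.199   0.145 ]
s2 [ 0.6327 -0.2489  0.145 ]
c1 [0.6446 0.2213 0.012 ]
c2 [0.3515 0.2018 0.012 ]
c3 [ 0.3767 -0.2254  0.012 ]
c4 [ 0.7099 -0.2043  0.012 ]
hbl [ 0.5972 -0.0222  0.155 ]
hbr [ 0.6037 -0.1519  0.155 ]
hfl [ 0.4865 -0.0276  0.155 ]
hfr [ 0.4958 -0.1551  0.155 ]
pot [0.4501 0.0695 0.05  ]
b1 [0.6326 0.2133 0.215 ]
b2 [ 0.6569 -0.1437  0.215 ]
pl pr 0.15946512054856468 0.06371949115479053
c2 c3 0.42786830242899027 0.05887045864685995
hbl hbr 0.12980385796728441 0.04996345765966168
hfl hfr 0.12789011230125483 0.0729148611811412
b1 b2 0.3578050628163948 0.06800266679515507
s1 s2 0.04999796359623083 0.04338783560057594
knob (array([0.6422, 0.089 , 0.2672]), np.float64(0.0023747440755537332))
cap (array([0.5404, 0.0834, 0.3235]), np.float64(0.0008417200650152508))
pin (array([0.4796, 0.1404, 0.2614]), np.float64(0.001081819552103321))
piv (array([0.5199, 0.0851, 0.2253]), np.float64(0.0014774648820711908))
green (array([ 0.5455, -0.0877,  0.1066]), np.float64(0.005340998125826358))
```

```bash
cat >> h.py <<'E'
np.set_printoptions(precision=4,suppress=True)
O=np.array([.548,-.0895,0]);YAW=.0635
ex=np.array([np.cos(YAW),np.sin(YAW),0]);ey=np.array([-np.sin(YAW),np.cos(YAW),0])
def W(x,y,z): return O+x*ex+y*ey+np.array([0,0,z])
def C(p): d=np.array(p)-O; return np.array([d@ex,d@ey,d[2]])
def pose():
    st=sensors.read_state();q=st["ee_rot"];return st,R.from_quat([q[1],q[2],q[3],q[0]]).as_matrix(),st["tool_pos"]
def turn_to(zdir):  # turn about tool x so that tool z -> zdir
    st,M,p=pose();v=M.T@zdir
    return np.arctan2(-v[1],v[2])
def rel(target,turn=0): # shift in tool axes, after turn about tool x
    st,M,p=pose();M2=M@R.from_rotvec([turn,0,0]).as_matrix();return M2.T@(np.array(target)-p)
def show():
    st,M,p=pose();print("t",st["clock"],"C",C(p),"F",st["wrist_force"],"open",st["opening"]);print("axes in cradle (cols):",np.round(np.stack([ex,ey,[0,0,1]])@M,3).tolist())
E
python3 - <<'E'
from h import *
show()
print(turn_to(ex),turn_to(-ex),turn_to(ey),turn_to(-ey))
print("W sleeve",W(.0723,-.143,.145))
t=turn_to(ex); print(rel(W(.0723,-.143,.145),t)); t=turn_to(-ex); print(rel(W(.0723,-.143,.145),t))
E
```

```text
t 0.1 C [-0.3422  0.7159  0.2265] F [ 0.0018  0.3354 -0.3354] open 0.08807215966088214
axes in cradle (cols): [[-0.0, -0.948, 0.319], [-0.002, 0.319, 0.948], [-1.0, -0.0, -0.002]]
1.246637003525875 -1.8949556500639184 -0.32415998546980285 2.8174326681199906
W sleeve [ 0.6292 -0.2276  0.145 ]
[ 0.0827 -0.8588  0.4146]
[ 0.0827  0.8588 -0.4146]
```

Request:
carry_out:
  steps: [-0.018,0,0,0.1247,-1,-0.018,0,0,0.1247,-1,-0.018,0,0,0.1247,-1,-0.018,0,0,0.1247,-1,-0.018,0,0,0.1247,-1,-0.018,0,0,0.1247,-1,-0.018,0,0,0.1247,-1,-0.018,0,0,0.1247,-1,-0.018,0,0,0.1247,-1,-0.018,0,0,0.1247,-1,0,-0.0305,0.0218,0,-1,0,-0.0305,0.0218,0,-1,0,-0.0305,0.0218,0,-1,0,-0.0305,0.0218,0,-1,0,-0.0305,0.0218,0,-1,0,-0.0305,0.0218,0,-1,0,-0.0305,0.0218,0,-1,0,-0.0305,0.0218,0,-1,0,-0.0305,0.0218,0,-1,0,-0.0305,0.0218,0,-1]

```text
clock: 1.77
tool_pos: [0.3984, 0.3115, 0.407]
ee_rot: [0.707, -0.022, 0.707, 0.022]
wrist_force: [0.7, -0.0, 0.1]
opening: 0.088
```

```bash
python3 -c "
from h import *
show();print(sensors.read_state()['joint_positions'],turn_to(ex),rel(W(.0723,-.143,.25),turn_to(ex)))"
```

```text
t 1.7667 C [-0.1238  0.4096  0.407 ] F [ 0.7475 -0.0323  0.1443] open 0.08804837947541151
axes in cradle (cols): [[-0.001, 0.0, 1.0], [-0.0, 1.0, -0.0], [-1.0, -0.0, -0.001]]
[-0.91    0.3422  0.2294  1.6408 -0.0832  1.1687 -0.5976] -0.0002476641535421758 [ 0.157  -0.5526  0.1962]
```

Request:
carry_out:
  steps: [0,-0.0345,0.01225,0,-1,0,-0.0345,0.01225,0,-1,0,-0.0345,0.01225,0,-1,0,-0.0345,0.01225,0,-1,0,-0.0345,0.01225,0,-1,0,-0.0345,0.01225,0,-1,0,-0.0345,0.01225,0,-1,0,-0.0345,0.01225,0,-1,0,-0.0345,0.01225,0,-1,0,-0.0345,0.01225,0,-1,0,-0.0345,0.01225,0,-1,0,-0.0345,0.01225,0,-1,0,-0.0345,0.01225,0,-1,0,-0.0345,0.01225,0,-1,0,-0.0345,0.01225,0,-1,0,-0.0345,0.01225,0,-1,0.038,0,0,0,-1,0.038,0,0,0,-1,0.038,0,0,0,-1,0.038,0,0,0,-1]

```text
clock: 3.43
tool_pos: [0.6279, -0.2253, 0.2531]
ee_rot: [0.707, -0.022, 0.707, 0.022]
wrist_force: [0.6, 0.6, -0.8]
opening: 0.0882
```

```bash
python3 -c "
from h import *
show();st=sensors.read_state();cv2.imwrite('pics/w1.png',grab_frame('wrist'))
print(sensors.read_state()['joint_positions'])
for n,p in dict(sl=(.0723,-.139,.145),g=(0,0,.099),post=(0,-.08,.143),cap=(.003,.173,.3235),knob=(.105,.173,.267)).items(): print(n,proj('wrist',W(*p),st))"
```

```text
t 3.4333 C [ 0.0711 -0.1406  0.2531] F [ 0.5511  0.6134 -0.8373] open 0.08822317184396856
axes in cradle (cols): [[-0.0, 0.001, 1.0], [0.0, 1.0, -0.001], [-1.0, 0.0, -0.0]]
[ 0.1283  0.7464  0.2906  1.4194 -0.2301  1.0251  0.5315]
sl [322.5144 191.2867]
g [248.8052  42.3175]
post [243.4345 128.2194]
cap [ -881.3455 -4374.5068]
knob [ 461.1453 -910.6745]
```

View pics/w1.png

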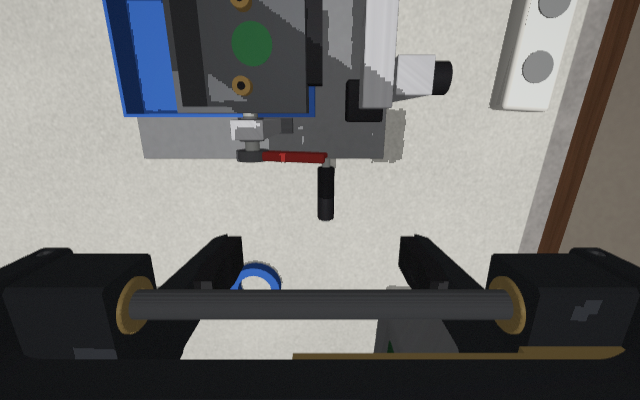

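Sleeve centre at (326,193) against (322,191) predicted, green mark (251,44) against (249,42), so the cradle sits about 2.5 mm further in x. Next I'll go down and pinch.

Request:
carry_out:
  steps: [0.0275,-0.001,0.001,0,-1,0.0275,-0.001,0.001,0,-1,0.0275,0,0.001,0,-1,0.0275,0,0,0,-1,0,0,0,0,1,0,0,0,0,1,0,0,0,0,1,0,0,0,0,1,0,0,0,0,1,0,0,0,0,1,0,0,0,0,1,0,0,0,0,1]
  force: 20

```text
clock: 4.48
tool_pos: [0.6316, -0.2272, 0.1458]
ee_rot: [0.707, -0.022, 0.706, 0.022]
wrist_force: [0.3, 1.0, -1.1]
opening: 0.037
```

```bash
sed -i 's/O=np.array(\[.548/O=np.array([.5505/' h.py; python3 -c "
from h import *
show();st=sensors.read_state();cv2.imwrite('pics/w2.png',grab_frame('wrist'))
# arc table: tool shifts x=-dz, z=+dx
th=1.3-np.arange(0,2.51,.125)
x=.075*np.sin(th);z=.075*np.cos(th)
print(np.c_[1.3-th[1:],-np.diff(z),np.diff(x)])
"
```

```text
t 4.4833 C [ 0.0722 -0.1426  0.1458] F [ 0.2931  0.9606 -1.108 ] open 0.036967094600072206
axes in cradle (cols): [[0.001, 0.0, 1.0], [-0.0, 1.0, -0.0], [-1.0, -0.0, 0.001]]
[[ 0.125  -0.0089 -0.0031]
 [ 0.25   -0.0084 -0.0041]
 [ 0.375  -0.0078 -0.0052]
 [ 0.5    -0.0071 -0.0061]
 [ 0.625  -0.0063 -0.0069]
 [ 0.75   -0.0054 -0.0077]
 [ 0.875  -0.0044 -0.0083]
 [ 1.     -0.0033 -0.0088]
 [ 1.125  -0.0022 -0.0091]
 [ 1.25   -0.0011 -0.0093]
 [ 1.375   0.0001 -0.0094]
 [ 1.5     0.0013 -0.0093]
 [ 1.625   0.0024 -0.009 ]
 [ 1.75    0.0035 -0.0087]
 [ 1.875   0.0046 -0.0082]
 [ 2.      0.0056 -0.0075]
 [ 2.125   0.0065 -0.0068]
 [ 2.25    0.0073 -0.0059]
 [ 2.375   0.0079 -0.005 ]
 [ 2.5     0.0085 -0.0039]]
```

View pics/w2.png

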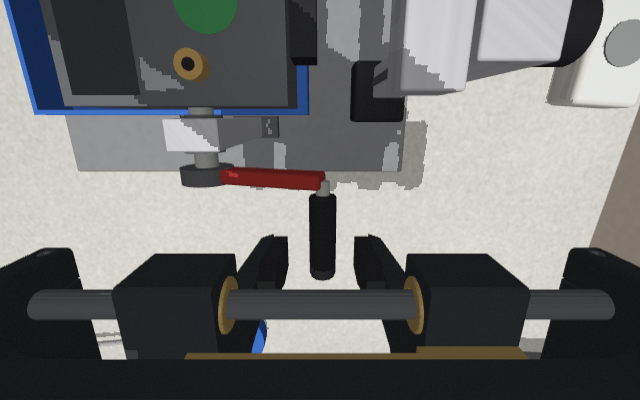

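Request:
carry_out:
  steps: [0,0,0,0,1,0,0,0,0,1,0,0,0,0,1,0,0,0,0,1,0,0,0,0,1,0,0,0,0,1,-0.0089,0,-0.0031,0,1,-0.0084,0,-0.0041,0,1,-0.0078,0,-0.0052,0,1,-0.0071,0,-0.0061,0,1,-0.0063,0,-0.0069,0,1,-0.0054,0,-0.0077,0,1,-0.0044,0,-0.0083,0,1,-0.0033,0,-0.0088,0,1,-0.0022,0,-0.0091,0,1,-0.0011,0,-0.0093,0,1,0.0001,0,-0.0094,0,1]

```text
clock: 5.95
tool_pos: [0.5525, -0.2322, 0.2002]
ee_rot: [0.707, -0.022, 0.707, 0.022]
wrist_force: [0.4, -0.1, -0.3]
opening: 0.0006
```

```bash
python3 -c "
from h import *
show();st=sensors.read_state();cv2.imwrite('pics/w3.png',grab_frame('wrist'))
"
```

```text
t 5.95 C [-0.0071 -0.1425  0.2002] F [ 0.4221 -0.0743 -0.3343] open 0.0005844812249730758
axes in cradle (cols): [[0.0, 0.001, 1.0], [0.0, 1.0, -0.001], [-1.0, 0.0, 0.0]]
```

View pics/w3.png

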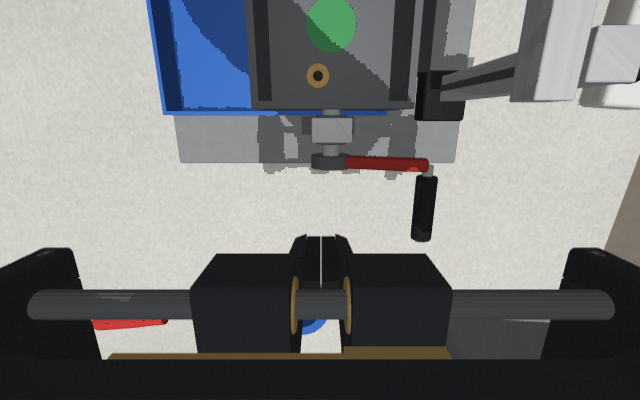

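The picture shows the fingers shut and empty, with the sleeve still at (424,208): the pinch slipped off at the upward start. I'll go back, seat 5 mm deeper, and pinch more firmly.

Request:
carry_out:
  steps: [-0.004,0,0.0102,0,-0.1,-0.004,0,0.0102,0,-0.1,0,0,0.0102,0,-0.1,0,0,0.0102,0,-0.1,0,0,0.0102,0,-0.1,0,0,0.0102,0,-0.1,0,0,0.0102,0,-0.1,0,0,0.0102,0,-0.1,0.017,0,0,0,-0.1,0.017,0,0,0,-0.1,0.017,0,0,0,-0.1,0.017,0,0,0,-0.1,0,0,0,0,1,0,0,0,0,1,0,0,0,0,1,0,0,0,0,1,0,0,0,0,1,0,0,0,0,1,0,0,0,0,1,0,0,0,0,1]
  force: 45

```text
clock: 7.67
tool_pos: [0.6355, -0.2272, 0.1419]
ee_rot: [0.707, -0.022, 0.706, 0.022]
wrist_force: [-0.6, 1.3, 5.9]
opening: 0.0003
```

```bash
python3 -c "
from h import *
show();st=sensors.read_state();cv2.imwrite('pics/w4.png',grab_frame('wrist'))
"
```

```text
t 7.6667 C [ 0.076  -0.1428  0.1419] F [-0.6199  1.2888  5.8515] open 0.00027641323101230096
axes in cradle (cols): [[0.002, 0.001, 1.0], [-0.0, 1.0, -0.001], [-1.0, -0.0, 0.002]]
```

View pics/w4.png

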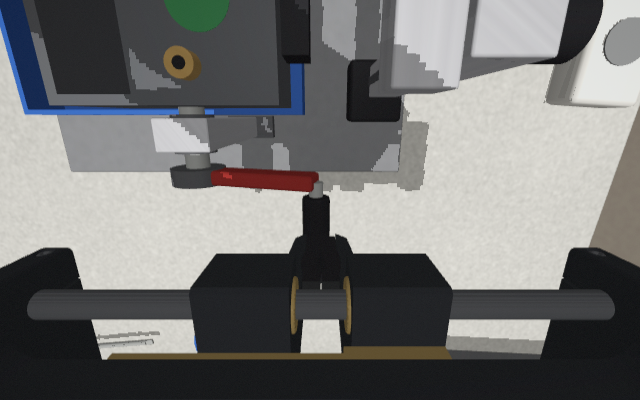

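```bash
python3 - <<'E'
import cv2
a=cv2.imread("pics/w4.png")[180:320,260:380];b=cv2.imread("pics/w2.png")[180:320,260:380]
cv2.imwrite("pics/w4z.png",cv2.convertScaleAbs(cv2.resize(cv2.hconcat([b,a]),None,fx=3.3,fy=4,interpolation=cv2.INTER_NEAREST),alpha=2.5,beta=10))
from h import *
cv2.imwrite('pics/sc2.png',cv2.resize(grab_frame('scene')[150:270,230:380],None,fx=5,fy=5,interpolation=cv2.INTER_CUBIC))
E
```

```text
(no output)
```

View pics/w4z.png

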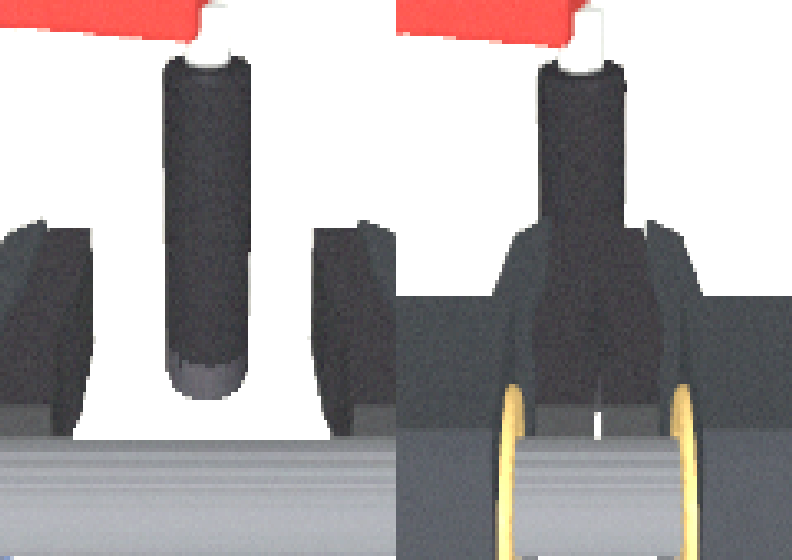

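View pics/sc2.png

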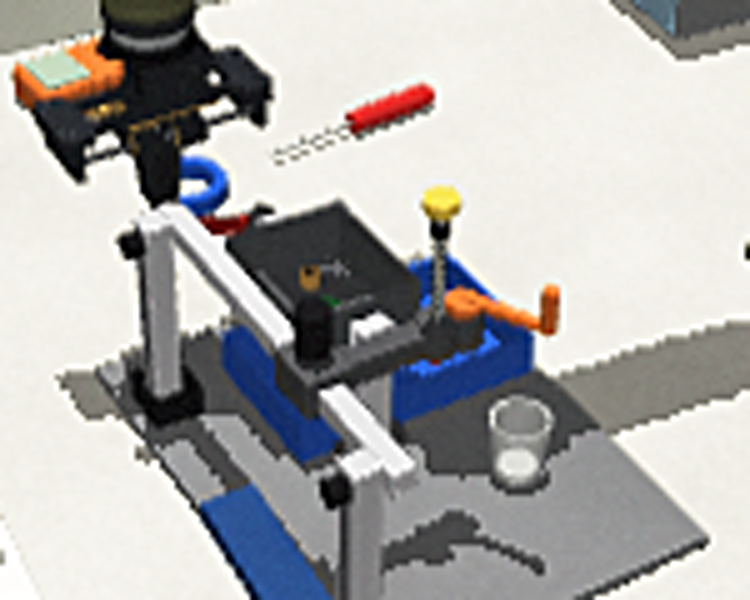

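The zoom shows the shut fingers resting on top of the sleeve (fingertips at row 237, opening scale 1.17x too large for 17 mm tips, plus 5.9 N upward). So the real tips lie about 12 mm behind the TCP, not 17 mm ahead of it. I'll redo this some 28 mm deeper.

Request:
carry_out:
  steps: [-0.015,0,-0.001,0,-0.1,-0.015,0,-0.001,0,-0.1,0,0,-0.001,0,-0.1,0,0,0,0,-0.1,0,0,0,0,-0.1,0,0,0,0,-0.1,0,0,0,0,-0.1,0,0,0,0,-0.1,0.015,0,0,0,-0.1,0.015,0,0,0,-0.1,0.014,0,0,0,-0.1,0.014,0,0,0,-0.1,0,0,0,0,1,0,0,0,0,1,0,0,0,0,1,0,0,0,0,1,0,0,0,0,1,0,0,0,0,1,0,0,0,0,1,0,0,0,0,1]
  force: 30

```text
clock: 9.43
tool_pos: [0.6328, -0.2273, 0.1128]
ee_rot: [0.707, -0.023, 0.706, 0.022]
wrist_force: [0.7, 0.0, 3.6]
opening: 0.0141
```

```bash
python3 -c "
from h import *
show();st=sensors.read_state();cv2.imwrite('pics/w5.png',grab_frame('wrist'))
"
```

```text
t 9.4333 C [ 0.0733 -0.1428  0.1128] F [0.7114 0.0073 3.5985] open 0.014070703105177232
axes in cradle (cols): [[0.002, 0.0, 1.0], [-0.001, 1.0, -0.0], [-1.0, -0.001, 0.002]]
```

View pics/w5.png

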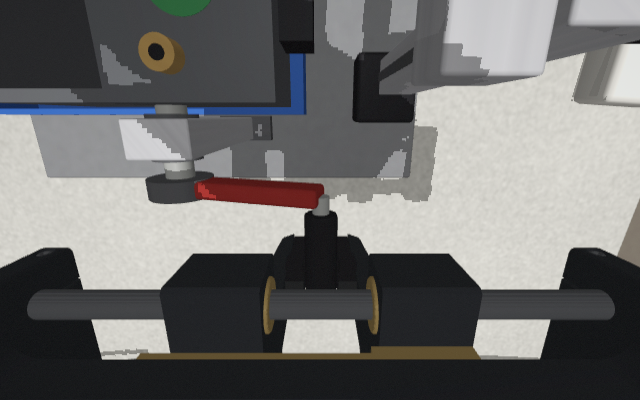

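Opening is 14 mm, so the sleeve is held. I'll turn the crank along its arc.

Request:
carry_out:
  steps: [-0.0089,0,-0.0031,0,1,-0.0084,0,-0.0041,0,1,-0.0078,0,-0.0052,0,1,-0.0071,0,-0.0061,0,1,-0.0063,0,-0.0069,0,1,-0.0054,0,-0.0077,0,1]

```text
clock: 9.98
tool_pos: [0.5994, -0.2294, 0.1571]
ee_rot: [0.708, -0.023, 0.706, 0.022]
wrist_force: [4.7, -0.7, -2.7]
opening: 0.0137
```

```bash
python3 -c "
from h import *
show();st=sensors.read_state();cv2.imwrite('pics/w6.png',grab_frame('wrist'))
"
```

```text
t 9.9833 C [ 0.0399 -0.1427  0.1571] F [ 4.6852 -0.7416 -2.6639] open 0.01371246385854176
axes in cradle (cols): [[0.002, 0.0, 1.0], [-0.001, 1.0, -0.0], [-1.0, -0.001, 0.002]]
```

View pics/w6.png

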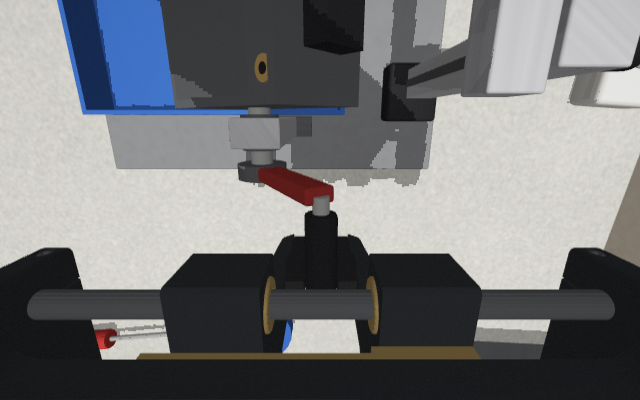

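Housing is turning, crank now about 0.75 rad. Continuing.

Request:
carry_out:
  steps: [-0.0044,0,-0.0083,0,1,-0.0033,0,-0.0088,0,1,-0.0022,0,-0.0091,0,1,-0.0011,0,-0.0093,0,1,0.0001,0,-0.0094,0,1,0.0013,0,-0.0093,0,1,0.0024,0,-0.009,0,1,0.0035,0,-0.0087,0,1,0.0022,0,-0.0042,0,1,0.0024,0,-0.004,0,1,0.0027,0,-0.0038,0,1,0.0029,0,-0.0037,0,1,0.0032,0,-0.0035,0,1,0.0033,0,-0.0033,0,1,0.0036,0,-0.003,0,1,0.0037,0,-0.0029,0,1,0.0039,0,-0.0026,0,1,0.004,0,-0.0024,0,1,0.0042,0,-0.002,0,1,0,0,0,0,1]

```text
clock: 11.7
tool_pos: [0.4917, -0.2361, 0.1225]
ee_rot: [0.707, -0.022, 0.707, 0.022]
wrist_force: [5.6, -2.9, -5.4]
opening: 0.0142
```

```bash
python3 -c "
from h import *
show();st=sensors.read_state();cv2.imwrite('pics/w7.png',grab_frame('wrist'))
a=cv2.convertScaleAbs(grab_frame('top')[125:260,250:420],alpha=1.8)
cv2.imwrite('pics/top7.png',cv2.resize(a,None,fx=4.4,fy=4.4,interpolation=cv2.INTER_CUBIC))
"
```

```text
t 11.7 C [-0.068  -0.1426  0.1225] F [ 5.5785 -2.9395 -5.3527] open 0.014205371488607168
axes in cradle (cols): [[-0.0, 0.001, 1.0], [-0.0, 1.0, -0.001], [-1.0, -0.0, -0.0]]
```

View pics/w7.png

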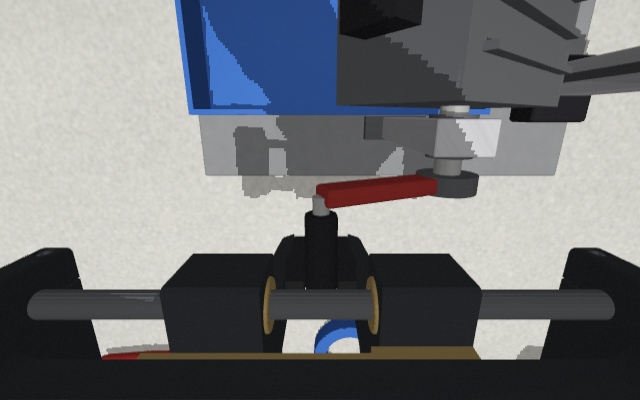

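View pics/top7.png

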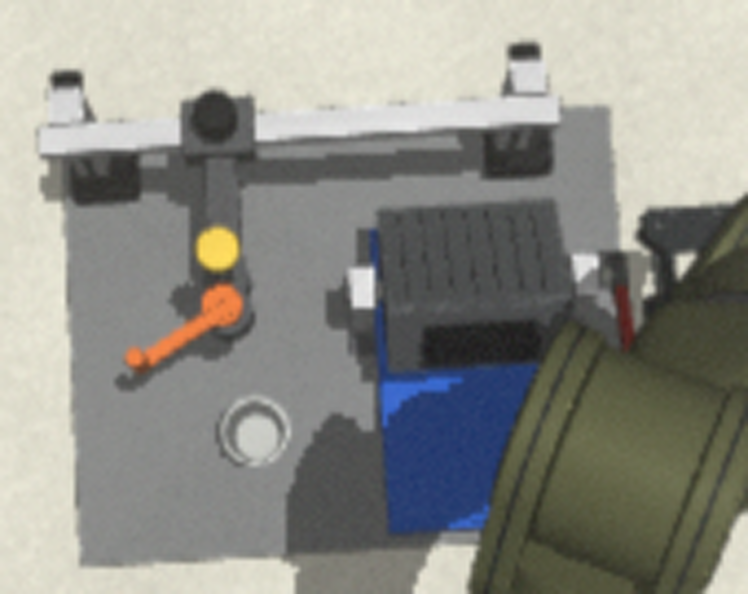

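Housing is tipped to about 2.44 rad, with the crank at the left of the gripper; no spacer is visible yet. A little further, then hold.

Request:
carry_out:
  steps: [0.0043,0,-0.0018,0,1,0,0,0,0,1,0,0,0,0,1,0,0,0,0,1,0,0,0,0,1,0,0,0,0,1,0,0,0,0,1,0,0,0,0,1,0,0,0,0,1,0,0,0,0,1,0,0,0,0,1]

```text
clock: 12.72
tool_pos: [0.49, -0.2363, 0.1183]
ee_rot: [0.707, -0.022, 0.707, 0.022]
wrist_force: [5.6, -3.7, -2.7]
opening: 0.0141
```

```bash
python3 -c "
from h import *
show()
cv2.imwrite('pics/sc8.png',cv2.resize(grab_frame('scene')[150:270,230:380],None,fx=5,fy=5,interpolation=cv2.INTER_CUBIC))
"
```

```text
t 12.7167 C [-0.0697 -0.1426  0.1183] F [ 5.612  -3.7446 -2.7352] open 0.014139880049903759
axes in cradle (cols): [[-0.0, 0.001, 1.0], [-0.0, 1.0, -0.001], [-1.0, -0.0, -0.0]]
```

View pics/sc8.png

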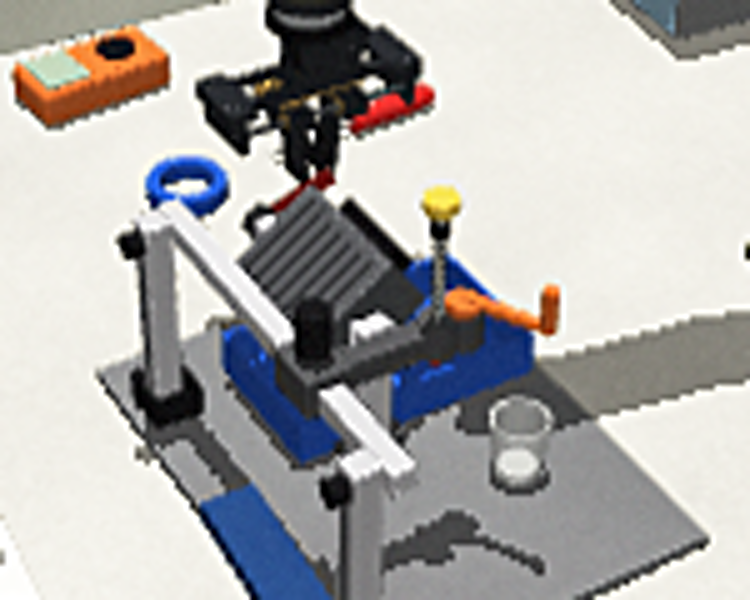

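Housing is fully tipped; the tray floor is hidden behind it. Turning back.

Request:
carry_out:
  steps: [-0.0085,0,0.0039,0,1,-0.0079,0,0.005,0,1,-0.0073,0,0.0059,0,1,-0.0065,0,0.0068,0,1,-0.0056,0,0.0075,0,1,-0.0046,0,0.0082,0,1,-0.0035,0,0.0087,0,1,-0.0024,0,0.009,0,1,-0.0013,0,0.0093,0,1,-0.0001,0,0.0094,0,1,0.0011,0,0.0093,0,1,0.0022,0,0.0091,0,1,0.0033,0,0.0088,0,1,0.0044,0,0.0083,0,1,0.0054,0,0.0077,0,1,0.0063,0,0.0069,0,1,0.0071,0,0.0061,0,1,0.0078,0,0.0052,0,1,0.0084,0,0.0041,0,1,0.0089,0,0.0031,0,1]

```text
clock: 14.43
tool_pos: [0.6329, -0.2273, 0.1121]
ee_rot: [0.707, -0.022, 0.706, 0.022]
wrist_force: [-2.7, -0.5, 31.5]
opening: 0.0141
```

Request:
carry_out:
  steps: [0.0025,0,0,0,1,0,0,0,0,1,0,0,0,0,1]

```text
clock: 14.68
tool_pos: [0.6327, -0.2273, 0.1109]
ee_rot: [0.707, -0.022, 0.706, 0.022]
wrist_force: [2.8, 0.5, 11.3]
opening: 0.0134
```

```bash
python3 -c "
from h import *
show()
cv2.imwrite('pics/w9.png',grab_frame('wrist'))
a=cv2.convertScaleAbs(grab_frame('top')[125:260,250:420],alpha=1.8)
cv2.imwrite('pics/top9.png',cv2.resize(a,None,fx=4.4,fy=4.4,interpolation=cv2.INTER_CUBIC))
"
```

```text
t 14.6833 C [ 0.0733 -0.1427  0.1109] F [ 2.779   0.5078 11.2683] open 0.01342837162888486
axes in cradle (cols): [[0.002, 0.001, 1.0], [-0.0, 1.0, -0.001], [-1.0, -0.0, 0.002]]
```

View pics/w9.png

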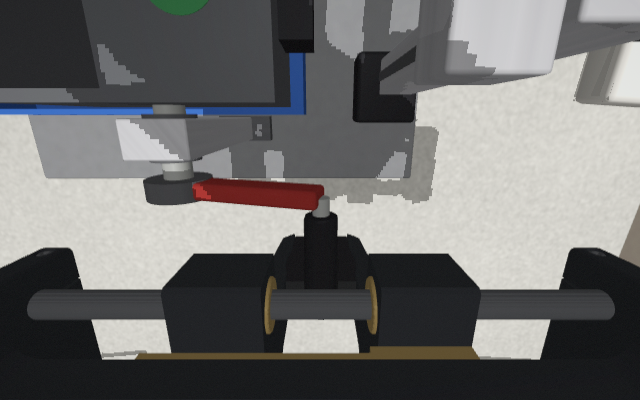

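View pics/top9.png

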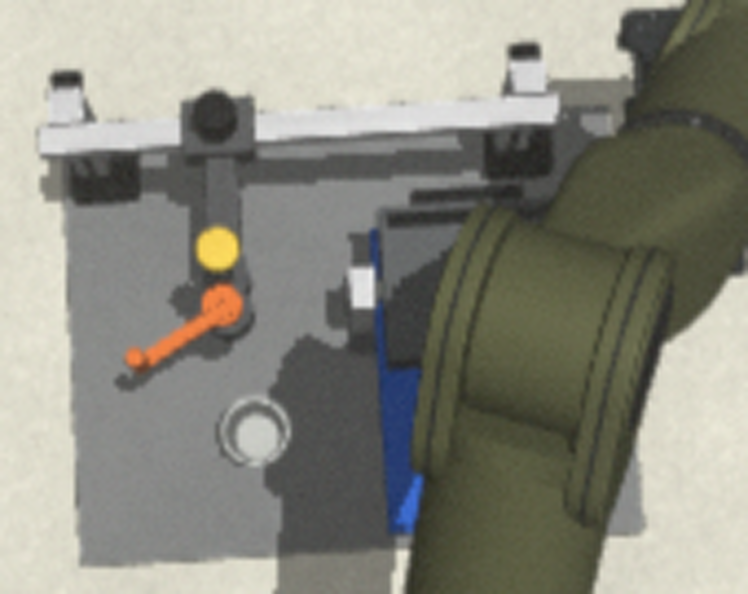

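The housing is back on its stop (11 to 31 N felt) and the near spacer is gone from the floor. Release, rise and turn the tool by a quarter.

Request:
carry_out:
  steps: [0,0,0,0,-0.2,0,0,0,0,-0.2,0,0,0,0,-0.2,0,0,0,0,-0.2,0,0,0,0,-0.2,0,0,0,0,-0.2,-0.03,0,0,0,-0.2,-0.03,0,0,0.125,-0.2,-0.03,0,0,0.125,-0.2,-0.03,0,0,0.125,-0.2,-0.03,0,0,0.125,-0.2,-0.03,0,0,0.125,-0.2,-0.02,0,0,0.125,-0.2,0,0,0,0.125,-0.2,0,0,0,0.125,-0.2,0,0,0,0.125,-0.2,0,0,0,0.125,-0.2,0,0,0,0.125,-0.2,0,0,0,0.125,-0.2,0,0,0,0.071,-0.2]

```text
clock: 16.45
tool_pos: [0.6319, -0.2268, 0.3091]
ee_rot: [0.514, 0.485, 0.514, -0.486]
wrist_force: [-0.8, 0.3, 0.8]
opening: 0.0528
```

```bash
python3 -c "
from h import *
show();st=sensors.read_state()
cv2.imwrite('pics/w10.png',grab_frame('wrist'))
print(turn_to(-ey),rel(W(.103,.173,.24),turn_to(-ey)),st['joint_positions'])
a=cv2.convertScaleAbs(grab_frame('top')[125:260,250:420],alpha=1.8)
cv2.imwrite('pics/top10.png',cv2.resize(a,None,fx=4.4,fy=4.4,interpolation=cv2.INTER_CUBIC))
cv2.imwrite('pics/sc10.png',cv2.resize(grab_frame('scene')[150:270,230:380],None,fx=5,fy=5,interpolation=cv2.INTER_CUBIC))
"
```

```text
t 16.45 C [ 0.0725 -0.1422  0.3091] F [-0.8422  0.3382  0.7725] open 0.05284853522274244
axes in cradle (cols): [[-0.001, 1.0, -0.006], [0.001, -0.006, -1.0], [-1.0, -0.001, -0.001]]
-0.007383674344026912 [ 0.069   0.0305 -0.3151] [-0.0713  0.7877  0.7708  1.3256 -0.5484  1.244  -0.79  ]
```

View pics/top10.png

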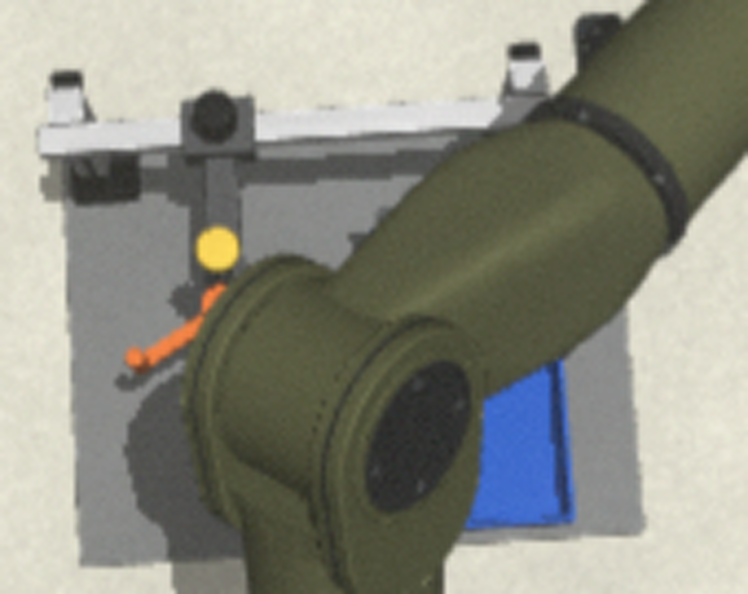

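View pics/w10.png

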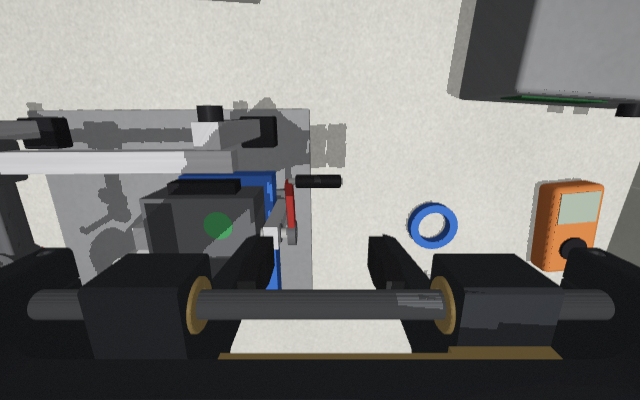

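View pics/sc10.png

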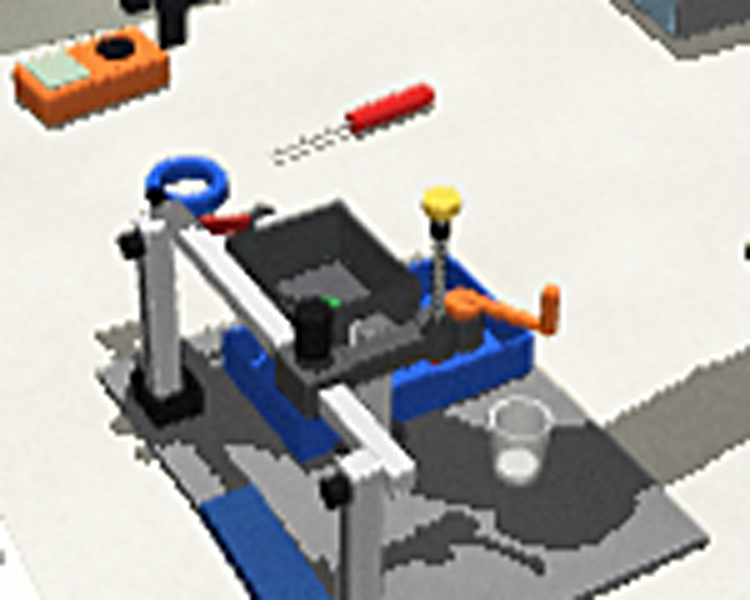

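Housing upright and no spacer seen in it (green mark at (217,226) in the wrist view). Moving to above the knob.

Request:
carry_out:
  steps: [0,0,0,-0.0074,-0.2,0,0.0032,-0.0314,0,-0.2,0,0.0032,-0.0314,0,-0.2,0,0.0032,-0.0314,0,-0.2,0,0.0032,-0.0314,0,-0.2,0,0.0032,-0.0314,0,-0.2,0,0.0031,-0.0314,0,-0.2,0,0.0031,-0.0314,0,-0.2,0,0.0031,-0.0314,0,-0.2,0,0.0031,-0.0314,0,-0.2,0,0.0031,-0.0314,0,-0.2,0,0,0,0,-0.2]

```text
clock: 17.6
tool_pos: [0.6416, 0.0981, 0.3083]
ee_rot: [0.519, 0.48, 0.522, -0.477]
wrist_force: [-0.2, 0.4, -0.7]
opening: 0.0529
```

```bash
python3 -c "
from h import *
show();st=sensors.read_state()
cv2.imwrite('pics/w11.png',grab_frame('wrist'))
print(turn_to(-ey),st['joint_positions'])
print(proj('wrist',W(.104,.172,.267),st),proj('wrist',W(0,0,.099),st))
"
```

```text
t 17.6 C [0.1029 0.1815 0.3083] F [-0.2277  0.3593 -0.7279] open 0.05286112525037729
axes in cradle (cols): [[-0.001, 1.0, 0.021], [0.006, 0.021, -1.0], [-1.0, -0.001, -0.006]]
0.01662698891604169 [-0.6047  0.7667  0.8197  1.4064 -0.578   1.2169 -1.2111]
[332.0291 215.6751] [447.6873 247.7783]
```

View pics/w11.png

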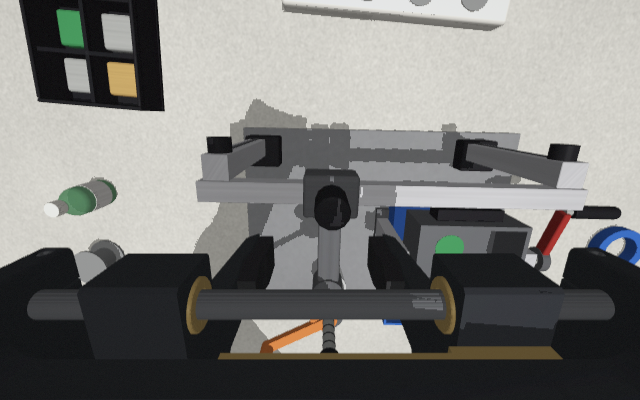

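```bash
python3 - <<'E'
import cv2
a=cv2.imread("pics/w11.png")[160:250,270:400]
cv2.imwrite("pics/w11z.png",cv2.convertScaleAbs(cv2.resize(a,None,fx=6,fy=6,interpolation=cv2.INTER_NEAREST),alpha=2.5,beta=10))
E
```

```text
(no output)
```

View pics/w11z.png

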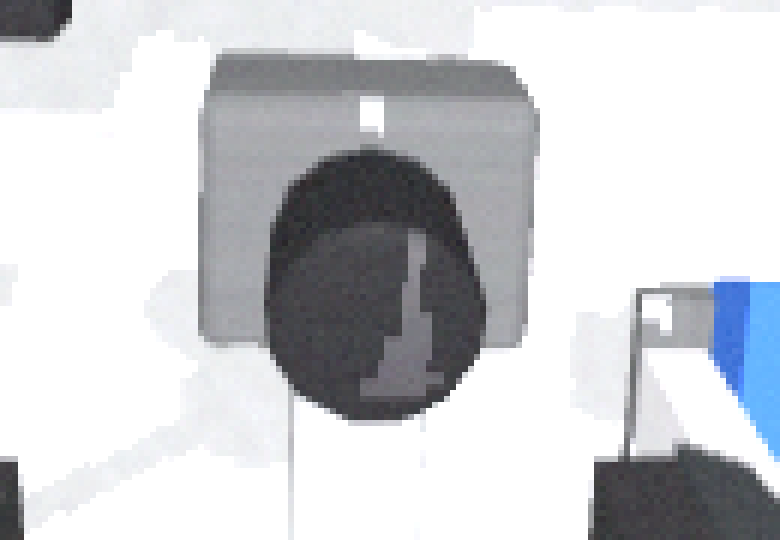

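Request:
carry_out:
  steps: [0,0,0,0,-0.2,0,0,0,0,-0.2,0,0,0,0,-0.2]

```text
clock: 17.9
tool_pos: [0.6415, 0.0862, 0.3099]
ee_rot: [0.517, 0.483, 0.516, -0.483]
wrist_force: [0.5, -0.9, 0.5]
opening: 0.053
```

```bash
python3 -c "
from h import *
show();t=turn_to(-ey)
print(t,rel(W(.105,.172,.223),t))
"
```

```text
t 17.9 C [0.1019 0.1696 0.3099] F [ 0.4862 -0.8798  0.4832] open 0.053024043868330185
axes in cradle (cols): [[0.0, 1.0, 0.004], [-0.001, 0.004, -1.0], [-1.0, 0.0, 0.001]]
0.004185758324226169 [ 0.0869  0.003  -0.0025]
```

Request:
carry_out:
  steps: [0.0217,0.003,-0.0025,0.004,-0.2,0.0217,0,0,0,-0.2,0.0217,0,0,0,-0.2,0.0217,0,0,0,-0.2,0,0,0,0,1,0,0,0,0,1,0,0,0,0,1,0,0,0,0,1,0,0,0,0,1,0,0,0,0,1,0,0,0,0,1]
  force: 25

```text
clock: 18.82
tool_pos: [0.6455, 0.0901, 0.2245]
ee_rot: [0.517, 0.484, 0.515, -0.483]
wrist_force: [0.5, -2.1, 5.8]
opening: 0.0272
```

```bash
python3 -c "
from h import *
show();t=turn_to(-ey)
cv2.imwrite('pics/w12.png',grab_frame('wrist'))
"
```

```text
t 18.8167 C [0.1062 0.1732 0.2245] F [ 0.5416 -2.081   5.7729] open 0.02715496485244546
axes in cradle (cols): [[0.003, 1.0, 0.002], [-0.001, 0.002, -1.0], [-1.0, 0.003, 0.001]]
```

View pics/w12.png

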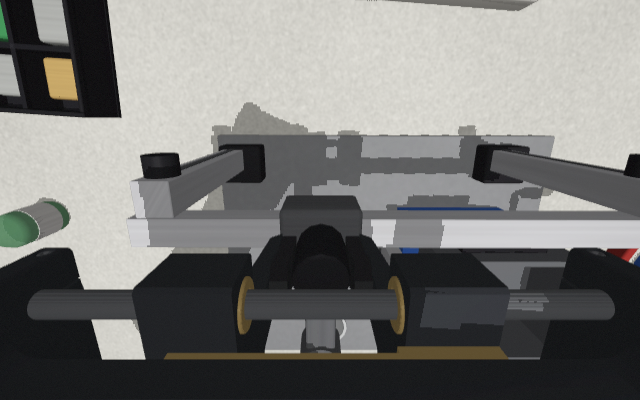

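Knob gripped (opening 27 mm). Sliding right by 173 mm.

Request:
carry_out:
  steps: [-0.0015,0,0,0,1,0,0,0.008,0,1,0,0,0.015,0,1,0,0,0.015,0,1,0,0,0.015,0,1,0,0,0.015,0,1,0,0,0.015,0,1,0,0,0.015,0,1,0,0,0.015,0,1,0,0,0.015,0,1,0,0,0.015,0,1,0,0,0.015,0,1,0,0,0.015,0,1,0,0,0,0,1,0,0,0,0,1,0,0,0,0,1]

```text
clock: 20.2
tool_pos: [0.6563, -0.0827, 0.2246]
ee_rot: [0.517, 0.483, 0.515, -0.483]
wrist_force: [2.8, -3.4, 1.2]
opening: 0.0275
```

```bash
python3 -c "
from h import *
show();t=turn_to(-ey);print(sensors.read_state()['joint_positions'])
cv2.imwrite('pics/w13.png',grab_frame('wrist'))
a=cv2.convertScaleAbs(grab_frame('top')[125:260,250:420],alpha=1.8)
cv2.imwrite('pics/top13.png',cv2.resize(a,None,fx=4.4,fy=4.4,interpolation=cv2.INTER_CUBIC))
cv2.imwrite('pics/sc13.png',cv2.resize(grab_frame('scene')[150:270,230:380],None,fx=5,fy=5,interpolation=cv2.INTER_CUBIC))
"
```

```text
t 20.2 C [0.106  0.0001 0.2246] F [ 2.8207 -3.4186  1.1698] open 0.027462676974574326
axes in cradle (cols): [[0.001, 1.0, 0.002], [-0.002, 0.002, -1.0], [-1.0, 0.001, 0.002]]
[-0.2975  0.852   0.7406  1.477  -0.6212  1.0546 -0.9222]
```

View pics/sc13.png

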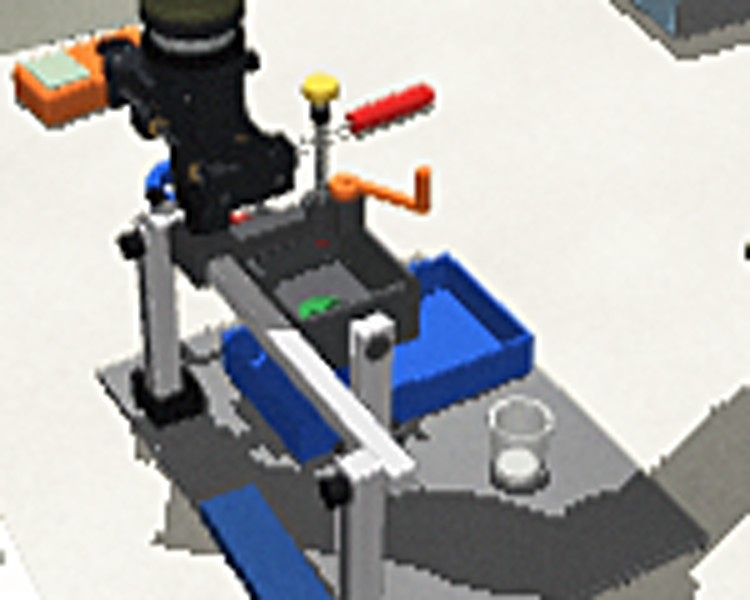

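View pics/top13.png

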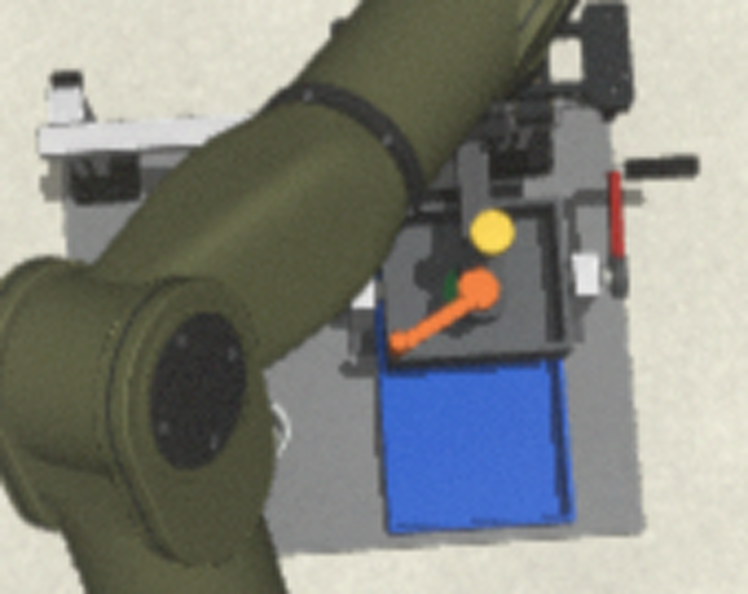

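View pics/w13.png

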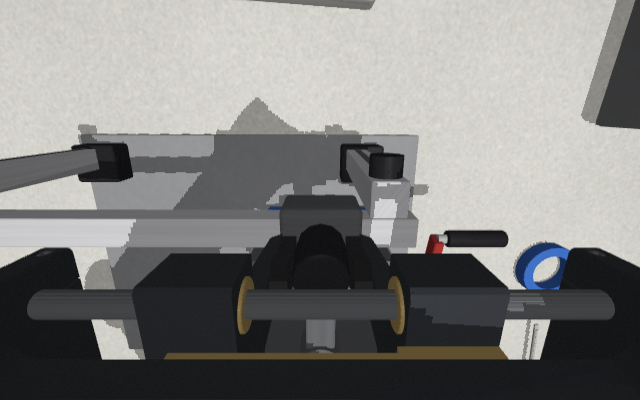

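```bash
python3 -c "
from h import *
T=lambda x,y,z:atz('top',250+(x+.5)/4.4-.5,125+(y+.5)/4.4-.5,z)
R_=lambda x,y:ray('top',250+(x+.5)/4.4-.5,125+(y+.5)/4.4-.5)
S=lambda x,y:ray('scene',230+(x+.5)/5-.5,150+(y+.5)/5-.5)
print('cap',C(T(491,232,.3235)),[C(q) if np.ndim(q) else q for q in tri(R_(491,232),S(321,85))])
print('piv',C(T(479,289,.2285)),'pin',[C(q) if np.ndim(q) else q for q in tri(R_(400,341),S(422,172))])
print('green0',C(T(471,291,.099)))
print('red tip',proj('scene',W(0,0,.1715))*1)
"
```

```text
cap [-0.0008  0.0012  0.3235] [array([-0.0002,  0.0008,  0.3221]), np.float64(0.0009098943063516577)]
piv [-0.0212  0.004   0.2285] pin [array([-0.0564,  0.0598,  0.2571]), np.float64(0.0013992971735835617)]
green0 [-0.0015 -0.0001  0.099 ]
red tip [294.0032 198.0531]
```

Cap at cradle (0.000, 0.001), z 0.322; the probe is over the mark. Release, rise, close and move over the cap.

Request:
carry_out:
  steps: [0,0,0,0,0,0,0,0,0,0,0,0,0,0,0,0,0,0,0,0,-0.015,0,0,0,0,-0.03,0,0,0,0,-0.03,0,0,0,0,-0.03,0,0,0,1,-0.015,-0.01,0,0,1,0,-0.02,0,0,1,0,-0.02,0,0,1,0,-0.02,0,0,1,0,-0.02,0,0,1,0,-0.016,0,0,1,0,0,0,0,1,0,0,0,0,1,0,0,0,0,1]
  force: 20

```text
clock: 21.77
tool_pos: [0.5509, -0.0879, 0.3442]
ee_rot: [0.517, 0.483, 0.517, -0.483]
wrist_force: [-0.1, -0.1, -0.7]
opening: 0.0006
```

```bash
python3 -c "
from h import *
show();st=sensors.read_state();print(turn_to(-ey),rel(W(0,.001,.3115)))
cv2.imwrite('pics/w14.png',grab_frame('wrist'))
print(proj('wrist',W(0,.001,.322),st))
cv2.imwrite('pics/sc14.png',cv2.resize(grab_frame('scene')[130:250,230:380],None,fx=5,fy=5,interpolation=cv2.INTER_CUBIC))
"
```

```text
t 21.7667 C [0.0005 0.0015 0.3442] F [-0.0686 -0.0686 -0.6817] open 0.0005689283519761123
axes in cradle (cols): [[0.001, 1.0, 0.004], [0.0, 0.004, -1.0], [-1.0, 0.001, -0.0]]
0.003932536864720566 [ 0.0327 -0.0005  0.0006]
[319.5501 227.154 ]
```

View pics/w14.png

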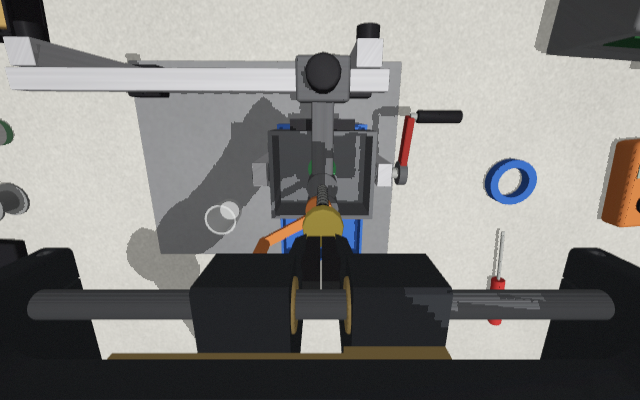

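View pics/sc14.png

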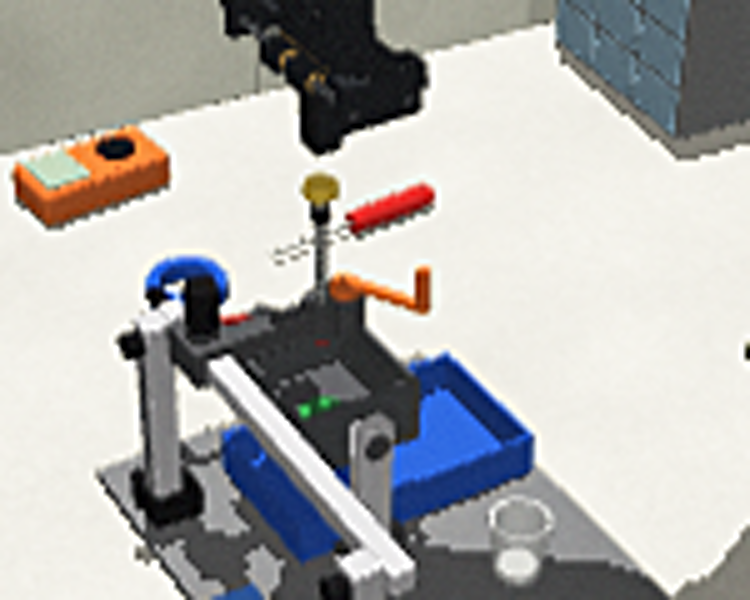

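Request:
carry_out:
  steps: [0.011,0,0,0.004,1,0.011,0,0,0,1,0.008,0,0,0,1,0.006,0,0,0,1,0.006,0,0,0,1,0.006,0,0,0,1,0.006,0,0,0,1,0.006,0,0,0,1,0.006,0,0,0,1,0.006,0,0,0,1,0.006,0,0,0,1,0.006,0,0,0,1,0.005,0,0,0,1,0.003,0,0,0,1,0,0,0,0,1]

```text
clock: 23.12
tool_pos: [0.5492, -0.0888, 0.2513]
ee_rot: [0.515, 0.484, 0.516, -0.485]
wrist_force: [0.2, 0.1, 0.2]
opening: 0.0005
```

```bash
python3 -c "
from h import *
show()
cv2.imwrite('pics/sc15.png',cv2.resize(grab_frame('scene')[130:250,230:380],None,fx=5,fy=5,interpolation=cv2.INTER_CUBIC))
"
```

```text
t 23.1167 C [-0.0012  0.0008  0.2513] F [0.2123 0.1457 0.2452] open 0.0004920329209490307
axes in cradle (cols): [[-0.002, 1.0, -0.002], [-0.0, -0.002, -1.0], [-1.0, -0.002, 0.0]]
```

View pics/sc15.png

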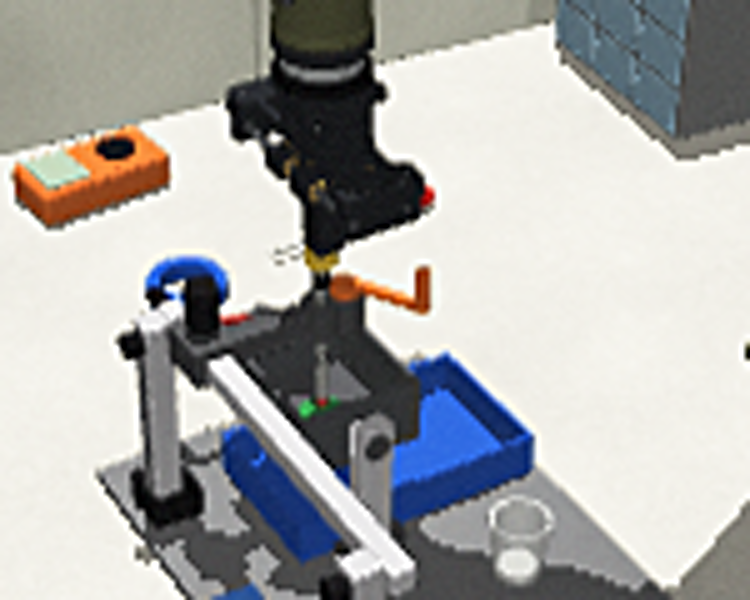

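Probe's red tip is just above the green mark. Creeping down.

Request:
carry_out:
  steps: [0.002,0,0,0,1,0.002,0,0,0,1,0.002,0,0,0,1,0.002,0,0,0,1,0.002,0,0,0,1,0,0,0,0,1]

```text
clock: 23.67
tool_pos: [0.5498, -0.0887, 0.2418]
ee_rot: [0.515, 0.484, 0.515, -0.484]
wrist_force: [-0.7, -0.7, -0.2]
opening: 0.0008
```

Request:
carry_out:
  steps: [0.0015,0,0,0,1,0.0015,0,0,0,1,0,0,0,0,1]

```text
clock: 23.92
tool_pos: [0.5501, -0.0886, 0.2393]
ee_rot: [0.515, 0.484, 0.515, -0.484]
wrist_force: [-1.5, 0.1, 4.9]
opening: 0.0006
```

```bash
python3 -c "
from h import *
show()
"
```

```text
t 23.9167 C [-0.0003  0.001   0.2393] F [-1.5215  0.0893  4.8747] open 0.0005759151759673238
axes in cradle (cols): [[0.0, 1.0, -0.001], [0.0, -0.001, -1.0], [-1.0, 0.0, -0.0]]
```

Force is starting (4.9 N) right where it should. A little more to be sure of contact.

Request:
carry_out:
  steps: [0.0015,0,0,0,1,0,0,0,0,1,0,0,0,0,1]

```text
clock: 24.17
tool_pos: [0.5502, -0.0886, 0.2382]
ee_rot: [0.515, 0.484, 0.515, -0.484]
wrist_force: [-2.3, 0.3, 6.0]
opening: 0.0004
```

Request:
carry_out:
  steps: [0.0015,0,0,0,1,0,0,0,0,1,0,0,0,0,1]

```text
clock: 24.42
tool_pos: [0.5502, -0.0886, 0.237]
ee_rot: [0.515, 0.485, 0.515, -0.484]
wrist_force: [-3.4, 0.2, 7.6]
opening: 0.0005
```

```bash
python3 -c "
from h import *
show()
st=sensors.read_state();cv2.imwrite('pics/w16.png',grab_frame('wrist'))
cv2.imwrite('pics/sc16.png',cv2.resize(grab_frame('scene')[170:250,250:350],None,fx=7,fy=7,interpolation=cv2.INTER_CUBIC))
"
```

```text
t 24.4167 C [-0.0002  0.0009  0.237 ] F [-3.3812  0.2275  7.6175] open 0.0005236426210432657
axes in cradle (cols): [[0.001, 1.0, -0.001], [0.0, -0.001, -1.0], [-1.0, 0.001, -0.0]]
```

View pics/sc16.png

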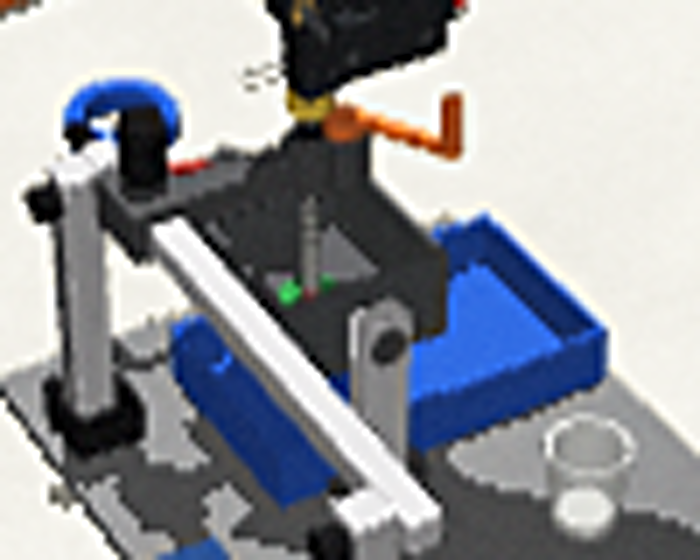

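Force rises 1.2 N/mm, as the cap spring should, so the tip is on the floor. Lifting off slowly, then moving to in front of the lock pin.

Request:
carry_out:
  steps: [-0.001,0,0,0,1,-0.001,0,0,0,1,-0.001,0,0,0,1,-0.002,0,0,0,1,-0.01,0,0,0,1,-0.025,0,0,0,1,-0.025,0,0,0,1,0,-0.0186,-0.0124,0,1,0,-0.0186,-0.0124,0,1,0,-0.0186,-0.0124,0,1,0,-0.0186,-0.0124,0,1,0,-0.0186,-0.0124,0,1,0,0,0,0,1,0,0,0,0,1]

```text
clock: 25.68
tool_pos: [0.4532, -0.0317, 0.3017]
ee_rot: [0.516, 0.484, 0.516, -0.483]
wrist_force: [0.2, 0.3, -0.4]
opening: 0.0005
```

```bash
python3 -c "
from h import *
show();st=sensors.read_state();cv2.imwrite('pics/w17.png',grab_frame('wrist'))
cv2.imwrite('pics/sc17.png',cv2.resize(grab_frame('scene')[150:250,250:380],None,fx=6,fy=6,interpolation=cv2.INTER_CUBIC))
print('pin',proj('wrist',W(-.062,.059,.258),st),'cap',proj('wrist',W(0,0.001,.251),st))
"
```

```text
t 25.6833 C [-0.0934  0.0638  0.3017] F [ 0.2393  0.269  -0.3561] open 0.0005045929331589651
axes in cradle (cols): [[0.001, 1.0, 0.0], [0.001, 0.0, -1.0], [-1.0, 0.001, -0.001]]
pin [325.6286 174.648 ] cap [411.0871  83.1486]
```

View pics/w17.png

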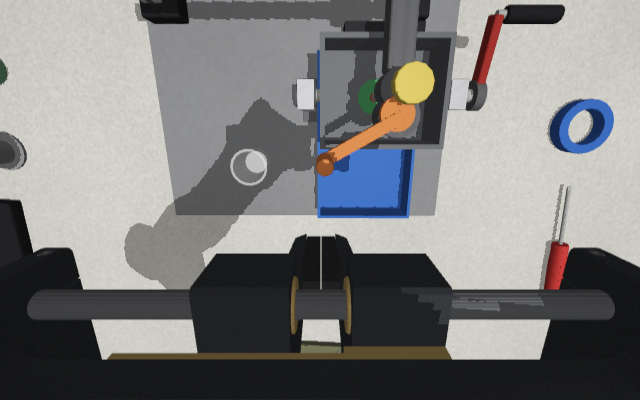

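View pics/sc17.png

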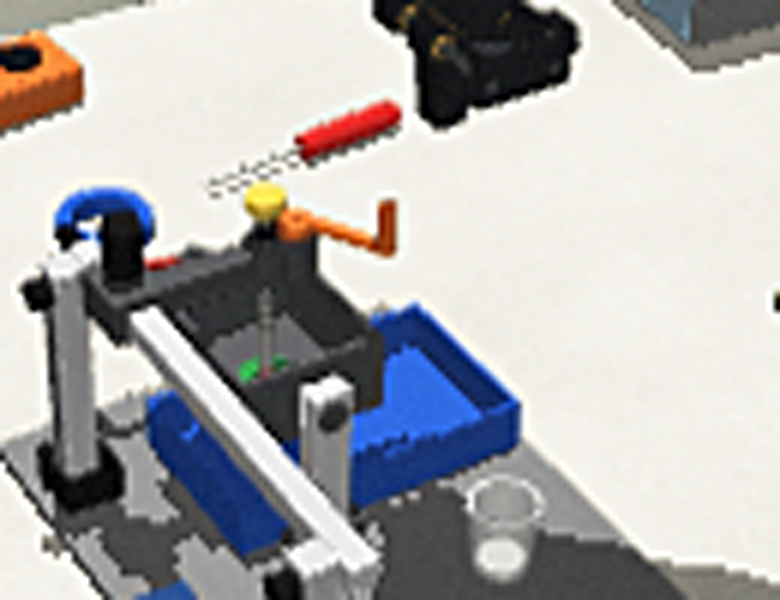

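Pin seen at (325,163), cap at (414,82) as predicted, and the housing floor is empty. Going down in front of the pin.

Request:
carry_out:
  steps: [0.0197,0,0,0,1,0.0197,0,0,0,1,0.0197,0,0,0,1,0.0185,0,0,0,1,0,0,0,0,1,0,0,0,0,1]

```text
clock: 26.28
tool_pos: [0.4538, -0.0333, 0.2234]
ee_rot: [0.515, 0.484, 0.515, -0.485]
wrist_force: [0.5, -0.9, -0.3]
opening: 0.0004
```

```bash
python3 -c "
from h import *
show();st=sensors.read_state();cv2.imwrite('pics/w18.png',grab_frame('wrist'))
cv2.imwrite('pics/sc18.png',cv2.resize(grab_frame('scene')[150:250,250:380],None,fx=6,fy=6,interpolation=cv2.INTER_CUBIC))
"
```

```text
t 26.2833 C [-0.0929  0.0623  0.2234] F [ 0.5371 -0.8534 -0.2885] open 0.00040001272518766284
axes in cradle (cols): [[-0.001, 1.0, -0.002], [-0.001, -0.002, -1.0], [-1.0, -0.001, 0.001]]
```

View pics/w18.png

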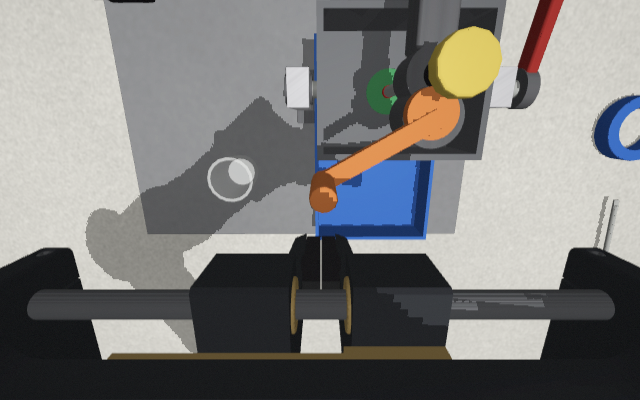

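View pics/sc18.png

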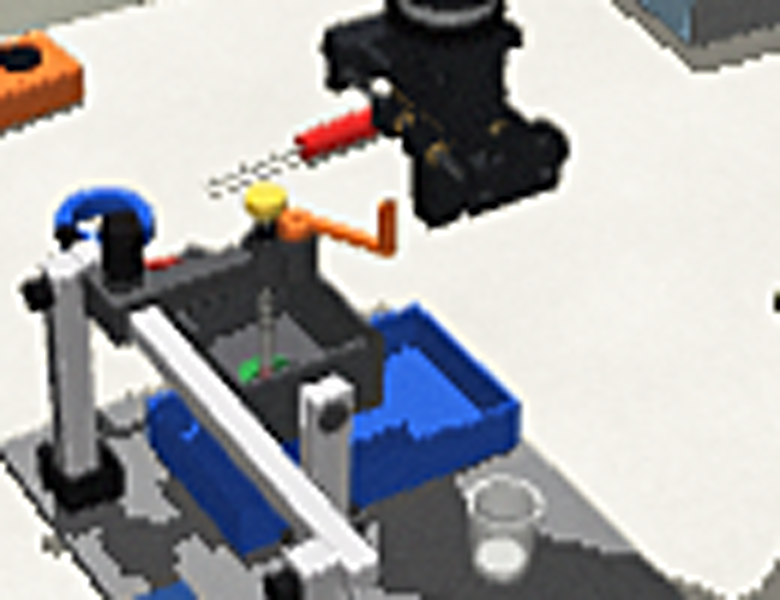

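Fingers stand just in front of the pin (tip (320,237), pin (323,195)). Pushing.

Request:
carry_out:
  steps: [0,0.008,0,0,1,0,0.008,0,0,1,0,0.006,0,0,1,0,0.006,0,0,1,0,0.006,0,0,1,0,0.006,0,0,1,0,0.006,0,0,1,0,0.006,0,0,1,0,0,0,0,1]

```text
clock: 27.13
tool_pos: [0.5063, -0.0269, 0.2231]
ee_rot: [0.515, 0.484, 0.517, -0.483]
wrist_force: [-1.2, 4.3, -0.7]
opening: 0.0004
```

```bash
python3 -c "
from h import *
show();st=sensors.read_state();cv2.imwrite('pics/w19.png',grab_frame('wrist'))
"
```

```text
t 27.1333 C [-0.0402  0.0653  0.2231] F [-1.161   4.3293 -0.7339] open 0.0003719621232301532
axes in cradle (cols): [[-0.001, 1.0, 0.001], [0.003, 0.002, -1.0], [-1.0, -0.001, -0.003]]
```

View pics/w19.png

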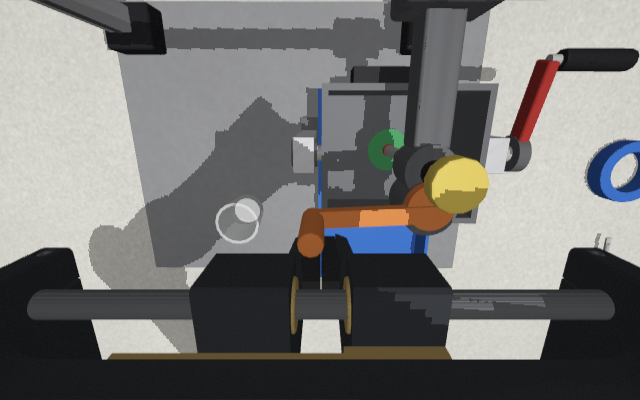

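The lever is about half way (pin at (312,230), slightly left of the finger middle). I'll shift left a bit and push on.

Request:
carry_out:
  steps: [0,0.004,-0.003,0,1,0,0.005,-0.002,0,1,0,0.005,0,0,1,0,0.005,0,0,1,0,0.005,0,0,1,0,0,0,0,1]

```text
clock: 27.68
tool_pos: [0.5301, -0.0238, 0.2237]
ee_rot: [0.516, 0.484, 0.514, -0.484]
wrist_force: [-0.2, -0.9, -0.3]
opening: 0.0007
```

```bash
python3 -c "
from h import *
show();st=sensors.read_state();cv2.imwrite('pics/w20.png',grab_frame('wrist'));print('cap',proj('wrist',W(0,0.001,.251),st))
"
```

```text
t 27.6833 C [-0.0161  0.0669  0.2237] F [-0.2086 -0.9114 -0.3241] open 0.0007148131251670702
axes in cradle (cols): [[0.001, 1.0, -0.002], [-0.002, -0.002, -1.0], [-1.0, 0.001, 0.002]]
cap [450.9231 232.9883]
```

View pics/w20.png

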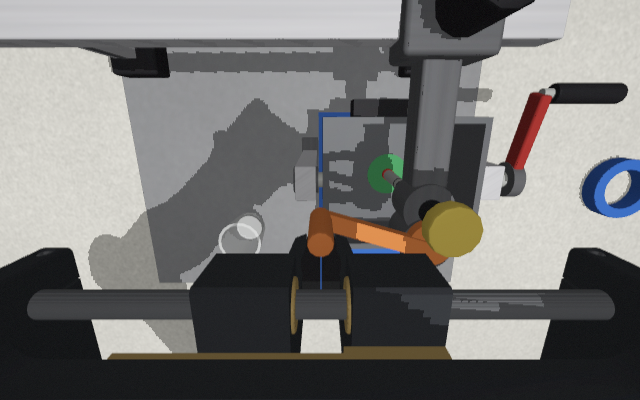

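Pin centred at (320,230), lever past the middle. On.

Request:
carry_out:
  steps: [0,0.004,0.001,0,1,0,0.004,0.001,0,1,0,0.004,0.001,0,1,0,0.003,0,0,1,0,0,0,0,1]

```text
clock: 28.15
tool_pos: [0.5442, -0.0263, 0.2237]
ee_rot: [0.516, 0.484, 0.515, -0.485]
wrist_force: [-3.1, -3.7, 0.4]
opening: 0.0004
```

Request:
carry_out:
  steps: [0,0.002,0.001,0,1,0,0.002,0,0,1,0,0,0,0,1,0,0,0,0,1]

```text
clock: 28.48
tool_pos: [0.5476, -0.0273, 0.2236]
ee_rot: [0.515, 0.484, 0.515, -0.485]
wrist_force: [-4.9, -3.7, -0.3]
opening: 0.0001
```

```bash
python3 -c "
from h import *
show();st=sensors.read_state();cv2.imwrite('pics/w21.png',grab_frame('wrist'));print('cap',proj('wrist',W(0,0.001,.251),st))
"
```

```text
t 28.4833 C [0.001  0.0622 0.2236] F [-4.9081 -3.7375 -0.2927] open 0.00012472755463672
axes in cradle (cols): [[-0.001, 1.0, -0.003], [-0.002, -0.003, -1.0], [-1.0, -0.001, 0.002]]
cap [437.7332 264.1247]
```

View pics/w21.png

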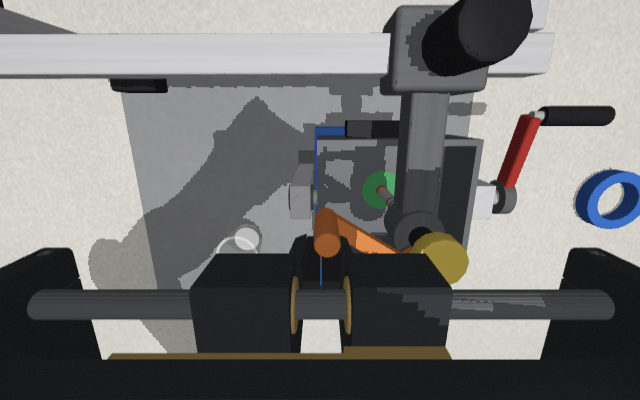

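Request:
carry_out:
  steps: [0,0.002,0,0,1,0,0.002,0,0,1,0,0,0,0,1]

```text
clock: 28.78
tool_pos: [0.5508, -0.0281, 0.2234]
ee_rot: [0.515, 0.483, 0.514, -0.486]
wrist_force: [-5.2, -5.5, 0.5]
opening: 0.0004
```

```bash
python3 -c "
from h import *
show()"
```

```text
t 28.7833 C [0.0042 0.0612 0.2234] F [-5.1785 -5.5293  0.5015] open 0.000404019218056551
axes in cradle (cols): [[-0.003, 1.0, -0.004], [-0.003, -0.004, -1.0], [-1.0, -0.003, 0.003]]
```

Request:
carry_out:
  steps: [0,0,0.003,0,1,0,0.0015,0.001,0,1,0,0.0015,0,0,1,0,0,0,0,1]

```text
clock: 29.12
tool_pos: [0.5516, -0.0287, 0.2233]
ee_rot: [0.512, 0.483, 0.518, -0.486]
wrist_force: [-12.1, 0.3, 8.7]
opening: 0.0006
```

```bash
python3 -c "
from h import *
show();st=sensors.read_state();cv2.imwrite('pics/w22.png',grab_frame('wrist'));print('cap',proj('wrist',W(0,0.001,.251),st))
cv2.imwrite('pics/sc22.png',cv2.resize(grab_frame('scene')[150:250,250:380],None,fx=6,fy=6,interpolation=cv2.INTER_CUBIC))
a=cv2.convertScaleAbs(grab_frame('top')[125:260,250:420],alpha=1.8)
cv2.imwrite('pics/top22.png',cv2.resize(a,None,fx=4.4,fy=4.4,interpolation=cv2.INTER_CUBIC))
"
```

```text
t 29.1167 C [0.0049 0.0607 0.2233] F [-12.0905   0.2614   8.6699] open 0.0006397804704052725
axes in cradle (cols): [[-0.008, 1.0, -0.002], [0.003, -0.002, -1.0], [-1.0, -0.008, -0.003]]
cap [433.9047 271.8786]
```

View pics/w22.png

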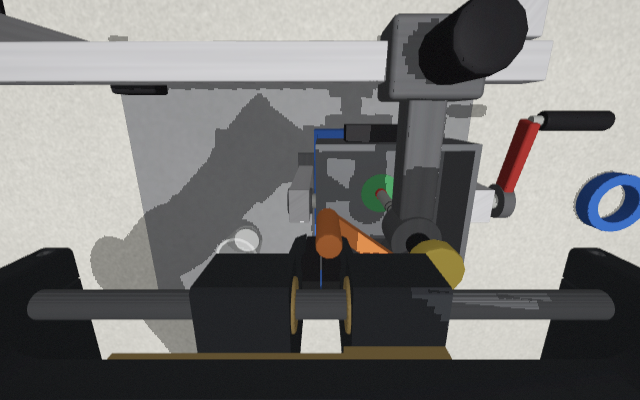

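View pics/top22.png

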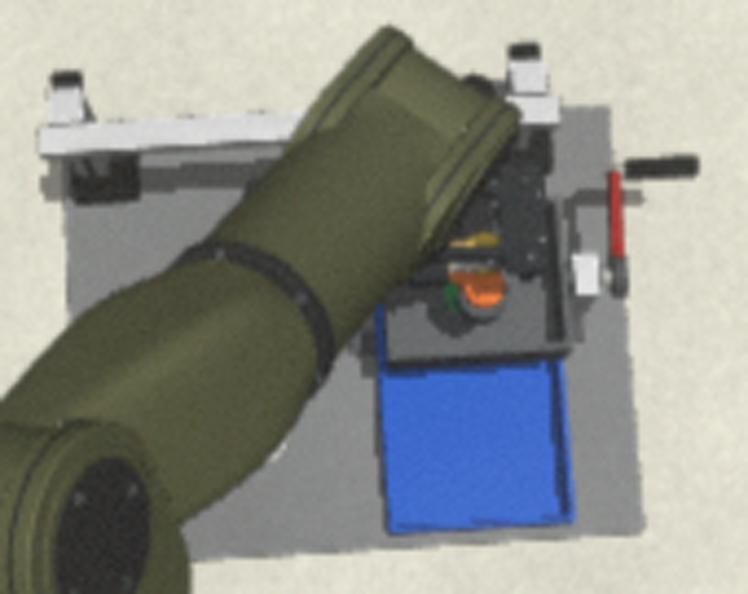

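View pics/sc22.png

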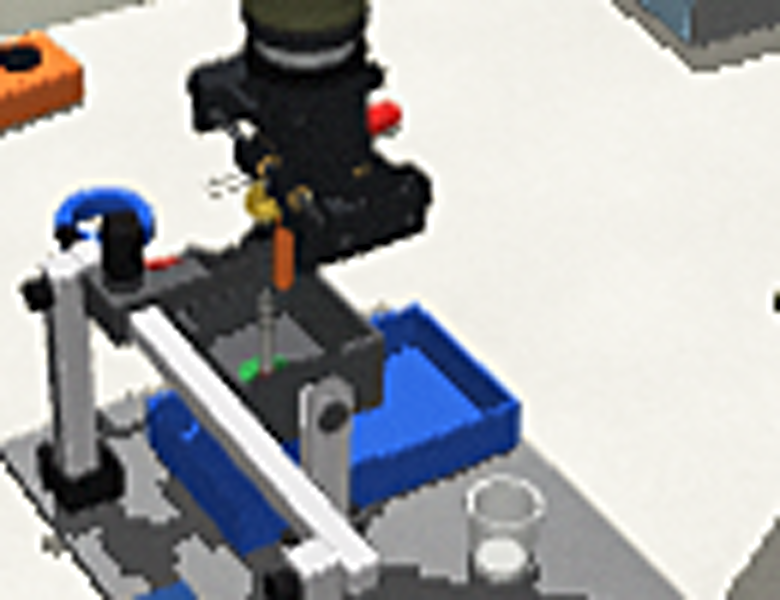

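Contact stop reached (12 N): the lever is at its home stop. I'll back off, then turn the camera to look under the housing for the spacers.

Request:
carry_out:
  steps: [0,-0.003,0,0,1,0,-0.006,0,0,1,0,-0.02,0,0,1,0,-0.03,0.01,0,1,0,-0.03,0.012,0,1,0,-0.03,0.012,0,1,0,-0.017,0.012,0,1,0,0,0,-0.125,1,0,0,0,-0.125,1,0,0,0,-0.125,1,0,0,0,-0.125,1,0,0,0,-0.125,1,0,0,0,-0.125,1,0,0,0,-0.125,1,0,0,0,-0.125,1,0,0,0,-0.125,1,0,0,0,-0.125,1,0,0,0,-0.125,1,0,0,0,-0.125,1,0,0,0,-0.125,1]

```text
clock: 30.93
tool_pos: [0.4242, -0.0833, 0.224]
ee_rot: [0.707, -0.043, 0.704, 0.043]
wrist_force: [0.8, 0.5, -0.8]
opening: 0.0009
```

Request:
carry_out:
  steps: [0,0,0,-0.125,1,0,0,0,-0.125,1,0,0,0,-0.125,1,0,0,0,-0.125,1,0,0,0,-0.125,1,0,0,0,-0.125,1,0,0,0,-0.125,1,0,0,0,-0.125,1,0.01,0,0,-0.125,1,0.02,0,0,-0.125,1,0.02,0,0,-0.125,1,0.015,0,0,-0.125,1,0,0,0,0,1,0,0,0,0,1]

```text
clock: 32.1
tool_pos: [0.4231, -0.0833, 0.1585]
ee_rot: [0.49, -0.51, 0.489, 0.51]
wrist_force: [-0.0, -0.6, 0.8]
opening: 0.0005
```

```bash
python3 -c "
from h import *
show();st=sensors.read_state();cv2.imwrite('pics/w23.png',grab_frame('wrist'));print(st['joint_positions'])
cv2.imwrite('pics/sc23.png',cv2.resize(grab_frame('scene')[150:250,250:380],None,fx=6,fy=6,interpolation=cv2.INTER_CUBIC))
a=cv2.convertScaleAbs(grab_frame('top')[125:260,250:420],alpha=1.8)
cv2.imwrite('pics/top23.png',cv2.resize(a,None,fx=4.4,fy=4.4,interpolation=cv2.INTER_CUBIC))
"
```

```text
t 32.1 C [-0.1267  0.0143  0.1585] F [-0.0467 -0.6219  0.7746] open 0.000531342470836176
axes in cradle (cols): [[0.001, -1.0, 0.022], [0.001, 0.022, 1.0], [-1.0, -0.001, 0.001]]
[ 0.2047  0.5788 -0.1792  2.1995  0.2622  0.3821  1.4228]
```

View pics/w23.png

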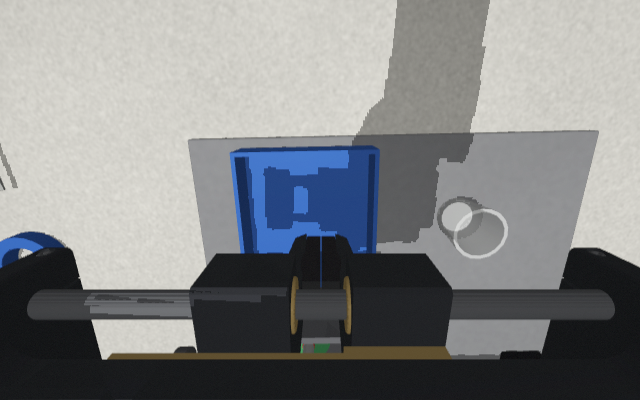

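View pics/top23.png

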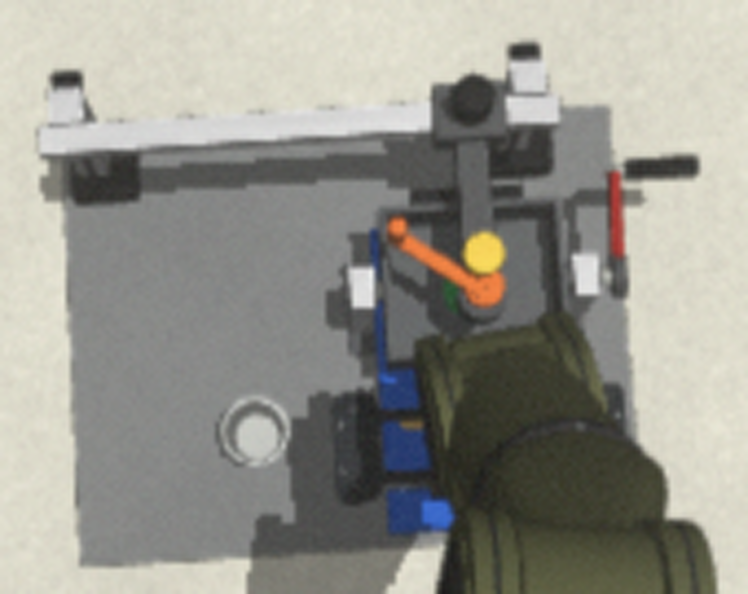

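View pics/sc23.png

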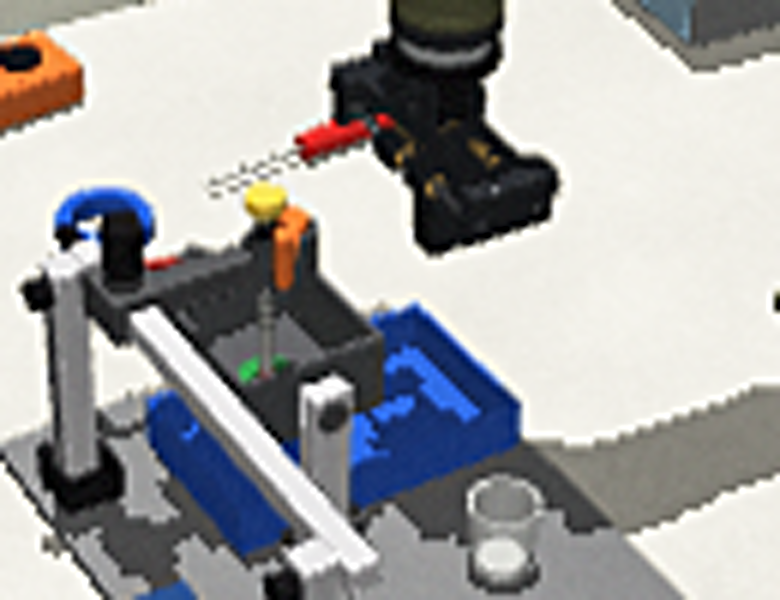

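Lever seen home in the top view: pivot (485,290), pin (398,228), leaning away by about 0.62 rad. The space under the housing is hidden from this camera. Moving the arm aside for a clear last check.

Request:
carry_out:
  steps: [-0.03,0,0,0,1,-0.03,0,0,0,1,-0.03,0,0,0,1,-0.03,0,0,0,1,0,0,-0.035,0,1,0,0,-0.035,0,1,0,0,-0.035,0,1,0,0,-0.035,0,1,0,0,-0.035,0,1,0,0,-0.035,0,1,0,0,-0.035,0,1,0,0,-0.035,0,1,0,0,0,0,1,0,0,0,0,1]

```text
clock: 33.42
tool_pos: [0.4347, -0.3653, 0.2792]
ee_rot: [-0.49, 0.51, -0.49, -0.509]
wrist_force: [-0.2, 0.7, -0.1]
opening: 0.0006
```

```bash
python3 - <<'E'
from h import *
show()
T=grab_frame('top');S=grab_frame('scene');cv2.imwrite('pics/T24.png',T);cv2.imwrite('pics/S24.png',S)
a=cv2.convertScaleAbs(T[125:260,250:420],alpha=1.8)
cv2.imwrite('pics/top24.png',cv2.resize(a,None,fx=4.4,fy=4.4,interpolation=cv2.INTER_CUBIC))
cv2.imwrite('pics/sc24.png',cv2.resize(S[165:265,250:380],None,fx=6,fy=6,interpolation=cv2.INTER_CUBIC))
def brass(im):
    h=cv2.cvtColor(im,cv2.COLOR_BGR2HSV);return cv2.inRange(h,(10,90,60),(28,255,255))
for n,im in (("top0",cv2.imread('pics/top0.png')),("T24",T),("scene0",cv2.imread('pics/scene0.png')),("S24",S)):
    k,l,s,c=cv2.connectedComponentsWithStats(brass(im));print(n,[(c[i].round().tolist(),int(s[i,4])) for i in range(1,k) if s[i,4]>2])
R_=lambda x,y:ray('top',250+(x+.5)/4.4-.5,125+(y+.5)/4.4-.5)
w=[cv2.imread(f'pics/{n}.png')[y:y+140,x:x+180] for n,x,y in (('w17',300,20),('w10',130,160),('w14',240,110),('w22',290,110))]
g=cv2.vconcat([cv2.hconcat(w[:2]),cv2.hconcat(w[2:])])
cv2.imwrite('pics/ins.png',cv2.resize(cv2.convertScaleAbs(g,alpha=2),None,fx=2.1,fy=2.1,interpolation=cv2.INTER_CUBIC))
E
```

```text
t 33.4167 C [-0.133  -0.2679  0.2792] F [-0.2303  0.6504 -0.1257] open 0.0005795163973950704
axes in cradle (cols): [[0.001, -1.0, 0.023], [-0.001, 0.023, 1.0], [-1.0, -0.001, -0.001]]
top0 [([195.0, 110.0], 3), ([216.0, 140.0], 180), ([521.0, 198.0], 644), ([299.0, 181.0], 89), ([293.0, 199.0], 155), ([345.0, 193.0], 25), ([369.0, 192.0], 24), ([1.0, 396.0], 16)]
T24 [([216.0, 140.0], 184), ([524.0, 191.0], 290), ([354.0, 184.0], 228), ([456.0, 212.0], 8), ([1.0, 396.0], 17)]
scene0 [([460.0, 33.0], 5), ([455.0, 34.0], 3), ([489.0, 47.0], 114), ([595.0, 170.0], 17270), ([580.0, 60.0], 9), ([523.0, 62.0], 6), ([571.0, 62.0], 10), ([575.0, 63.0], 3), ([558.0, 65.0], 3), ([475.0, 153.0], 579), ([394.0, 146.0], 35), ([401.0, 151.0], 7), ([249.0, 165.0], 288), ([512.0, 177.0], 59), ([81.0, 250.0], 1895), ([318.0, 190.0], 43), ([509.0, 207.0], 215), ([292.0, 205.0], 19), ([331.0, 211.0], 107), ([497.0, 234.0], 6), ([495.0, 238.0], 8), ([526.0, 253.0], 31), ([561.0, 269.0], 198), ([614.0, 343.0], 3280), ([307.0, 327.0], 127), ([288.0, 359.0], 6)]
S24 [([460.0, 33.0], 5), ([455.0, 34.0], 3), ([495.0, 55.0], 586), ([517.0, 55.0], 5), ([586.0, 172.0], 20520), ([554.0, 65.0], 4), ([295.0, 119.0], 7), ([284.0, 120.0], 4), ([470.0, 149.0], 677), ([288.0, 124.0], 6), ([529.0, 140.0], 3), ([394.0, 146.0], 30), ([249.0, 165.0], 284), ([82.0, 248.0], 1826), ([296.0, 187.0], 93), ([506.0, 200.0], 4), ([598.0, 218.0], 6), ([561.0, 269.0], 198), ([614.0, 343.0], 3284), ([307.0, 327.0], 128)]
```

View pics/top24.png

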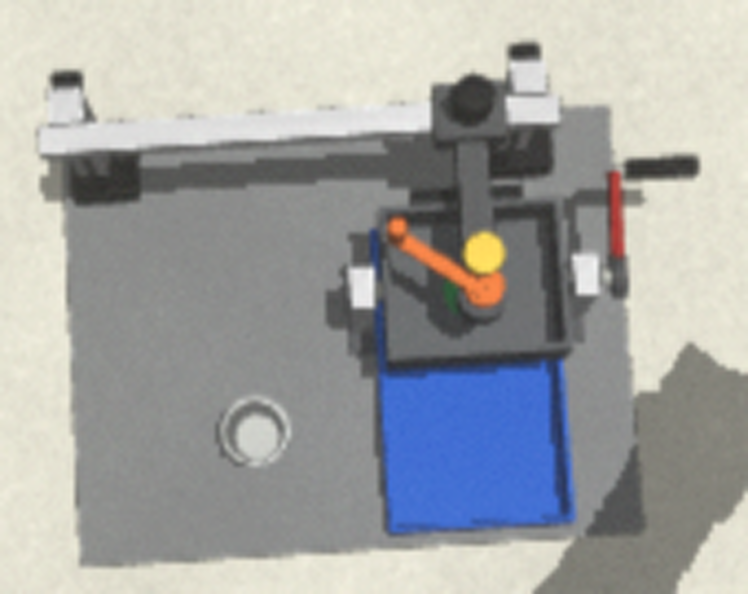

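View pics/sc24.png

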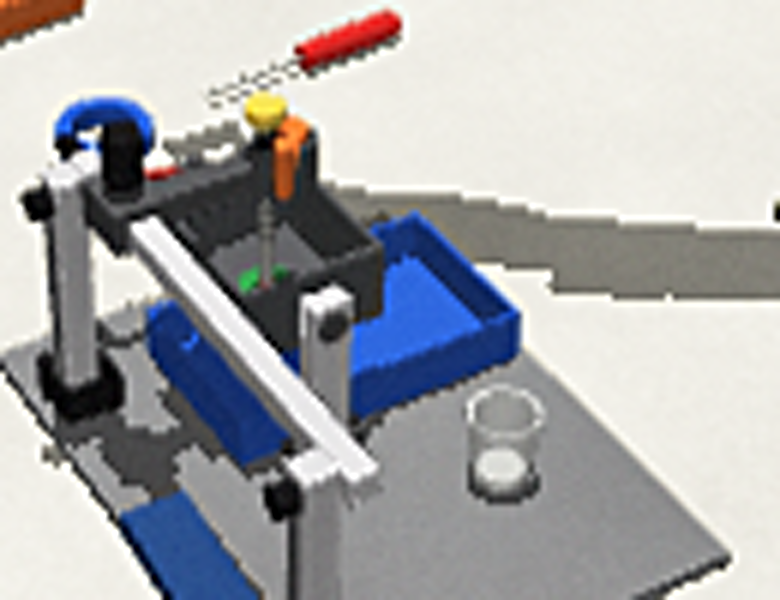

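View pics/ins.png

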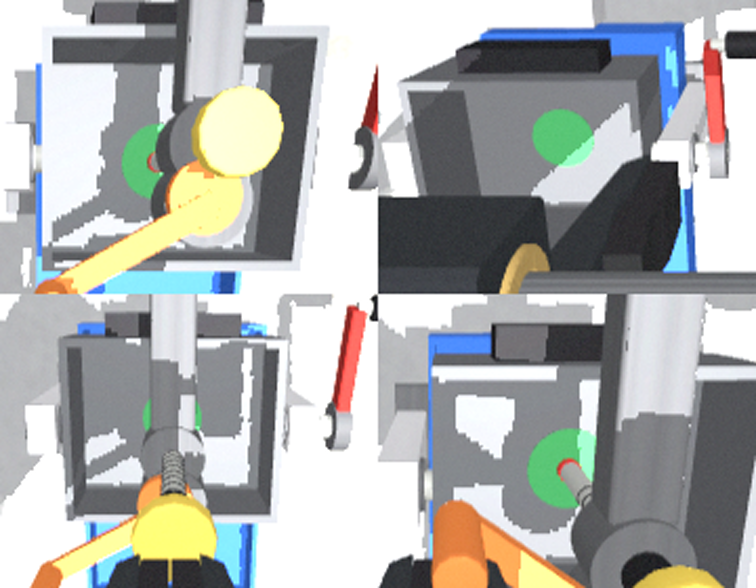

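```bash
python3 - <<'E'
from h import *
R_=lambda x,y:ray('top',250+(x+.5)/4.4-.5,125+(y+.5)/4.4-.5)
S=lambda x,y:ray('scene',250+(x+.5)/6-.5,165+(y+.5)/6-.5)
f=lambda a,b:[C(tri(a,b)[0]),tri(a,b)[1]]
print('cap',f(R_(484,252),S(266,106)));print('pin',f(R_(398,227),S(295,123)));print('piv',C(atz('top',250+485/4.4,125+290/4.4,.228)))
st=sensors.read_state()
from cell import ticket; print(ticket.sign_off())
E
```

```text
cap [array([0.    , 0.0004, 0.2494]), np.float64(0.0001697027165465928)]
pin [array([0.0138, 0.0582, 0.2763]), np.float64(0.003336665861345948)]
piv [-0.0233 -0.0011  0.228 ]
the job is handed in; nothing more can be done
None
```

The job is handed in at about 33.5 s, with every step carried out. I could not see the two spacers directly in the last pictures.

**What I did:**
- I turned the housing with the crank to about 2.5 rad, held it about 1 s, and turned it back onto its upright stop.
- I slid the gauge head 173 mm by its knob.
- I pressed the cap until the spring force reached 7.6 N.
- I pushed the lever until it met its stop at 12 N, then moved the arm clear.

**Last checks:**

| Item | Result |
|---|---|
| Probe sideways | Cap within 1 mm of the middle of the green mark |
| Probe height | Cap top at 249 mm; 251 mm expected with the tip on the floor, measurement good to about 2 mm |
| Lock lever | Leans about 0.6 rad away from the robot; home is 0.63 |
| Housing | Upright and seen empty |
| Bystanders | Pot, tape roll and screwdriver looked undisturbed; the spool and bottle I did not compare |

- **Spacers:** They are gone from the housing and do not show on the table or base plate. They should lie in the part of the tray under the housing, which no camera could see into.
- **Lock pin measurement:** The two camera views of the lock pin disagreed by 3 mm, and put it about 20 mm too high. I relied on the felt stop and the top view instead.
- **Fingertips:** The real fingertips sit about 12 mm behind the TCP, not 17 mm ahead as stated. Two crank grips missed because of this, and one of them pressed on the sleeve with about 6 N. I corrected for it from then on.

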